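# Sort ground from polished reference blanks by drag and close the case

### The arm

A 6-joint arm with a two-finger parallel gripper is mounted at the origin on the work surface. World frame = base frame: x ahead of the robot, y to its left, z up, the work surface at z = 0. Lengths are in m, angles in degrees, forces in N, time in s.
With the tool pointing down it reaches from about 0.4 to 0.825 m from the base axis. Payload 7 kg.
Tool frame: the origin (TCP) lies on the front face of the gripper's body, between the roots of the fingers; the fingertips stand 66 mm ahead of it and the grasp point (between the pads) lies 47 mm ahead of it; z points along the fingers, y is the line along which they close (so a half turn about z gives the same grasp; the last joint's range is limited). The gripper opens to 88 mm and grips with 3 to 60 N. Pads are 19 mm wide; open, the fingers measure 130 mm over their backs; the gripper's body (78 mm by 193 mm) begins 47 mm behind the grasp point.
Start: joints at [91.564, 20.546, 0.682, 0, -70.136, -16.507], TCP at [0.174, 0.652, 0.292] pointing down, gripper open.
Joint ranges: [-176.03, 176.03], [-82.01, 121.73], [-58.28, 71.71], [-173.87, 95.51], [-174.79, -0.11], [-173.66, 173.66]. Speed limits (degrees/s): [136.94, 136.94, 172.46, 180, 180, 180].

### API

Orientations are given as [roll, pitch, yaw] about the fixed x, y, z axes, in that order (R = Rz(yaw) Ry(pitch) Rx(roll)).
In Python, from plant import ctrl gives the robot as it stands.
- The arm moves only by the tool send_rows, never from a script. Its argument "deltas" is a list of rows, each a list of 2 entries, a list of its own where there are three numbers: the shift along the tool's x, y, z each as a share of 800 mm, from -1 to 1, then the turn about the tool's z as a share of 90 degrees, from -1 to 1. A call has exactly 5 rows; each row is the pose to reach, as a shift and turn from the pose commanded when the call began, along the tool's axes at that moment; what a row does not reach only later rows make up. A row lasts 1/12 s, in which the tool goes at most 41.7 mm and 7.16 degrees, less where a joint would pass 70% of its speed; a pose out of reach is approached as far as the arm can. A call with a number of a shift or a turn outside -1 to 1 is refused whole. A call with a gripper value outside its range is refused whole. "gripper" is the opening, from 0 (shut) to 1 (fully open), set as the call begins (left out, the last holds). The fingers move at their own pace and stop on an object; the grip force is fixed at half the most. Time passes only in rows, so rows that repeat a pose let the fingers close, or fill a call up. It gives the time, the measured TCP pose, the force, the opening and the grip force at its end, in the units of the state.
- ctrl.get_obs(): the state, without advancing time (a new reading comes with each control period).
- ctrl.snapshot(name): name is "side" or "top"; returns a dict with "color" (384x512x3 uint8, red, green, blue), "vertical_fov" (degrees; the focal length in pixels is half the picture's height over the tangent of half this angle, whatever the lens; pixels are square), "cx", "cy" (the principal point, pixels), "rvec" (rotation vector, rad) and "tvec" (3), from world to camera coordinates, as OpenCV has them. Camera axes: x right, y down, z forward; pixel columns grow to the right and rows downward; lengths in m; the calibration is good to about 2 mm. A picture is of the moment at which its call begins. There is no depth.
- ctrl.close_job(): hands the job in; it is judged then, once.
Trained networks look in a picture, given as the dict that the camera call returned (one of the last four; its "shot" number tells which), for a name from the list of things; names that differ only in an ending like _2 or _b are one class to them, and where a whole thing is asked for, a point or a joint stands for the part that bears it (a point fixed in the world has none). Each returns a list of dicts, best first, with "conf" (0 to 1); they miss things now and then, are a little off and sometimes report something else, mostly with a low value. They report only what shows in the picture. A call takes as long as a camera call. They do not tell look-alikes from the thing itself.
- ctrl.boxes_of(picture, thing): "xy" ([column, row] as shares, 0 to 1, of the picture: columns of its width, rows of its height, amid what is visible of it).
- ctrl.cut_out(picture, thing): "pixels" (384x512 bool, what is visible of it) and "xy" ([column, row] as shares, 0 to 1, of the picture: columns of its width, rows of its height, amid what is visible of it).
The state is a dict: "clock": time; "joint_pos": joint angles; "qvel": joint speeds; "tau": joint torques, N m; "tool_pos": TCP position; "orientation": TCP orientation; "force": force on the tool from outside, world axes, zero at the start; "moment": the same for the moment, N m; "opening": finger opening in m; "gripper_force": force on a finger pad.
Only numpy, scipy, OpenCV 4.12 (cv2) and the standard library are available. Lean on these libraries where they do the work, as an engineer would, in place of code of your own. Each camera call takes 0.05 s, during which the arm holds its last target. There are 200 camera calls.

### The job

Reference blanks for the analyser's optics wait mixed up on the blue mat, and they look alike: only sliding them on the glass test plate tells the polished ones, which glide, from the ground ones, which drag. Put every polished one into a pocket of the white case and every ground one into a pocket of the steel tray, sitting flat, then press the cover straight down on the case until both clips snap under its flange. Handle the glass gently, never knocking or pressing it hard against the plate, case or tray, and leave the other things on the bench as they are.

Things in the scene. Friction and masses are not known exactly. Their poses are not given: they have to be found in the camera images.
- blank_a_mid (a point): Glass reference blank A of six (4 or 5 are present; an absent one is None from the start), 0.15 to 0.25 kg: a 40 x 40 mm base 12 mm thick (glass below, black holder above) under an upright aluminium grip rib 12 mm thick (along its x), 28 mm long (along its y), 22 mm high; 34 mm tall in all. The point is its centre, 17 mm above the underside; z up. The underside is either ground or polished.
- blank_b_mid (a point): Glass reference blank B, same make and look as blank A (None from the start if absent). Centre, 17 mm above its underside; rib along its y.
- blank_c_mid (a point): Glass reference blank C, same make and look as blank A (None from the start if absent). Centre, 17 mm above its underside; rib along its y.
- blank_d_mid (a point): Glass reference blank D, same make and look as blank A (None from the start if absent). Centre, 17 mm above its underside; rib along its y.
- blank_e_mid (a point): Glass reference blank E, same make and look as blank A (None from the start if absent). Centre, 17 mm above its underside; rib along its y.
- blank_f_mid (a point): Glass reference blank F, same make and look as blank A (None from the start if absent). Centre, 17 mm above its underside; rib along its y.
- plate: Glass test plate, fixed, 130 mm (its x) by 190 mm (its y); its slick level top is 20 mm above the bench. Origin on the bench under its centre, z up. On it a ground blank has a friction coefficient of about 0.8, a polished one about 0.1; elsewhere their drag tells little, and nothing else sets them apart. There are one to three of each. The glass chips at a blow or push of over 60 N.
- mat: Blue mat, 150 mm (x) by 220 mm (y), 2 mm thick, fixed, on which the blanks wait about 70 mm apart. Origin on the bench under its centre.
- case: White storage case, fixed, 64 mm (its x) by 184 mm (its y): three open 56 x 56 mm pockets in a row, centres at y = -60, 0, +60 mm; pocket floor 14 mm, tops of walls and dividers 26 mm above the bench. A blue flange 4 mm high, its top level with the walls, stands out 4 mm along both long sides: the cover's clips catch under it. Origin on the bench under its centre, z up.
- case_rim (a point): Centre of the case's mouth, level with its wall tops, 26 mm above the bench; axes as the case's.
- tray: Stainless tray, fixed, 64 mm (its x) by 184 mm (its y): three open pockets, 56 x 56 mm, centres at y = -60, 0, +60 mm; pocket floor 4 mm and tops of walls and dividers 16 mm above the bench. Origin on the bench under its centre, z up.
- cover_handle (a point): Cover of the case, pale blue, loose on the bench right way up, 0.15 kg, 81 mm over the clips (its x) by 202 mm (its y), 73 mm tall. The point is the middle of its blue handle, a bar 14 mm thick (along x), 60 mm long (along y), 26 mm high, standing on the cover's flat roof. z up; either end fits either end of the case.
- cover_seat (a point): Centre of the cover's lower edge, 44 mm below the handle point; home, it meets the case_rim point. Two end skirts reach 16 mm lower (the cover stands on them) and pass outside the case's ends with 5 mm of play. The clips meet the flanges about 12 mm above home, lead in from up to 3 mm off-centre, and snap under when pushed straight down with about 12 N in all.
- clip_far (a joint): Spring clip arm on the cover's +x side: 0 rad straight, grows as the arm is pushed outward by the flange; back near 0 once snapped under.
- clip_near (a joint): The same on the cover's -x side.
- amber_bottle: Bystander: small amber dropper bottle, 32 mm across, 75 mm tall. Origin at its foot.
- wash_bottle: Bystander: white bottle with a blue cap, 56 mm across, 115 mm tall. Origin at its foot.
- tube_rack: Bystander: white tube rack with capped tubes, 60 x 130 mm, 92 mm tall. Origin at its foot.
- specimen_jar: Bystander: clear jar with a yellow lid, 58 mm across, 56 mm tall. Origin at its foot.
- vial: Bystander: small clear vial with a red cap, 20 mm across, 40 mm tall. Origin at its foot.
- pipette: Bystander: white pipette lying flat, about 0.22 m long, 24 mm high. Origin at its foot.
- scanner: Bystander: white barcode scanner on a stand, 150 mm tall. Origin at its foot.
Things that resemble listed ones, but are neither listed nor needed, are in the scene too. Leave any pink look-alike of the part that bears blank_d_mid alone.

How it is judged (in metres and radians):
On the way, in this order (a step that is already met when the one before it is completed fails the run):
1. every polished blank sits in the case and every ground one in the tray (x of polished_glass_1 in the frame of case between -0.012 and 0.012 m and y of polished_glass_1 in the frame of case between -0.078 and 0.078 m and z of polished_glass_1 in the frame of case between 0.015 and 0.025 m and angle between each of polished_glass_1, polished_glass_2, polished_glass_3, ground_glass_1, ground_glass_2, ground_glass_3's own z axis and vertical below 0.12 rad and x of polished_glass_2 in the frame of case between -0.012 and 0.012 m and y of polished_glass_2 in the frame of case between -0.078 and 0.078 m and z of polished_glass_2 in the frame of case between 0.015 and 0.025 m and x of polished_glass_3 in the frame of case between -0.012 and 0.012 m and y of polished_glass_3 in the frame of case between -0.078 and 0.078 m and z of polished_glass_3 in the frame of case between 0.015 and 0.025 m and x of ground_glass_1 in the frame of tray between -0.012 and 0.012 m and y of ground_glass_1 in the frame of tray between -0.078 and 0.078 m and z of ground_glass_1 in the frame of tray between 0.005 and 0.015 m and x of ground_glass_2 in the frame of tray between -0.012 and 0.012 m and y of ground_glass_2 in the frame of tray between -0.078 and 0.078 m and z of ground_glass_2 in the frame of tray between 0.005 and 0.015 m and x of ground_glass_3 in the frame of tray between -0.012 and 0.012 m and y of ground_glass_3 in the frame of tray between -0.078 and 0.078 m and z of ground_glass_3 in the frame of tray between 0.005 and 0.015 m), for 0.2 s.
2. the cover is pressed home on the case, both clips snapped under the flange (z of cover_seat in the frame of case_rim between -0.003 and 0.003 m and x of cover_seat in the frame of case_rim between -0.005 and 0.005 m and y of cover_seat in the frame of case_rim between -0.008 and 0.008 m and angle between the x axis of cover_seat and the x axis of case_rim, either way round below 0.08 rad and value of joint each of clip_far, clip_near below 0.04 rad), for 0.2 s.
At the end, for the whole second after the job is handed in: Polished blanks flat in pockets of the case, ground ones in the tray (height within 5 mm, tilt under 7 degrees); cover home on the case (edge within 3 mm of the wall tops, 5 (x) and 8 mm (y) of centre, 4.5 degrees) with both clips back under 0.04 rad; all at rest (all of step 1 and all of step 2 and linear speed of each of blank_a, blank_b, blank_c, blank_d, blank_e, blank_f, cover below 0.02 m/s); the robot touches nothing.
It fails at once if a blank is struck or pressed against the plate, the case or the tray with more than 60 N (contact force between any of blank_a, blank_b, blank_c, blank_d, blank_e, blank_f and plate above 60 N or contact force between any of blank_a, blank_b, blank_c, blank_d, blank_e, blank_f and case above 60 N or contact force between any of blank_a, blank_b, blank_c, blank_d, blank_e, blank_f and tray above 60 N).
It fails at once if a bystander is moved by more than 30 mm (distance of any of amber_bottle, wash_bottle, tube_rack, specimen_jar, vial, pipette, scanner from where it was at the start of the episode above 0.03 m).
Of blank_a, blank_b, blank_c, blank_d, blank_e, blank_f only 4 to 5 are there at a start; the rules pass over those that are not, and their reading is None.
At some moment in a run one of cover, blank_a, blank_b, blank_c, blank_d, blank_e, blank_f may be knocked a few centimetres aside while the robot is not near it.
It also fails if it takes over 210 s, if anything falls off the work surface, if the arm or the gripper's body presses on something with over 40 N, if the wrist force passes 120 N, or if a joint passes its speed limit or range.

## Working session

There is one attempt and no reset: what is moved stays moved. The work goes in short steps, Python scripts to look and compute and a tool call to move; the robot and the scene stay as the last step left them, time stands still between calls to the robot, and variables do not carry over. Pictures are saved under pics/ and viewed, at most 14 in all, crops included, and the job is handed in when it is done.

Besides the shell and the picture viewer there is one more tool, called after "Request:" by a JSON object that holds its "method" and its "body". send_rows: Moves the arm, as the interface text tells. Shift numbers are shares of 800 mm and turn numbers shares of 90 degrees, none past 1 either way. Its arguments: {"type":"object","properties":{"deltas":{"type":"array","items":{"type":"array"}},"gripper":{"type":"number"}},"required":["deltas"]}

```bash
ls; mkdir -p pics; cat > h.py <<'E'
import numpy as np,cv2
from plant import ctrl
def cam(s):
    H,W=s["color"].shape[:2]; f=H/2/np.tan(np.radians(s["vertical_fov"])/2)
    K=np.array([[f,0,s["cx"]],[0,f,s["cy"]],[0,0,1]]); R=cv2.Rodrigues(np.array(s["rvec"],float))[0]
    return K,R,np.array(s["tvec"],float).ravel()
def ray(s,u,v,z):
    K,R,t=cam(s); c=-R.T@t; d=R.T@np.linalg.inv(K)@np.array([u,v,1.]); return c+d*(z-c[2])/d[2]
def proj(s,p):
    K,R,t=cam(s); q=K@(R@np.array(p,float)+t); return q[:2]/q[2]
def save(s,n): cv2.imwrite(f"pics/{n}.png",s["color"][:,:,::-1])
E
python3 - <<'E'
from h import *
print(ctrl.get_obs())
for n in("top","side"):
    s=ctrl.snapshot(n); save(s,n+"0"); K,R,t=cam(s); print(n,"cam",-R.T@t,K[0,0],{k:v for k,v in s.items() if k!="color"})
    hz=dict(blank_a_mid=.017,plate=.02,mat=.002,case=.026,tray=.016,cover_handle=.06,pipette=.02)
    for o,z in hz.items():
        for d in ctrl.boxes_of(s,o):
            u,v=d["xy"][0]*512,d["xy"][1]*384; print(n,o,round(d["conf"],2),round(u),round(v),ray(s,u,v,z).round(3))
E
```

```text
pics
{'clock': 0.0, 'joint_pos': array([ 9.15616374e+01,  2.05923444e+01,  6.32141691e-01, -1.97445841e-02,
       -7.01338039e+01, -1.65065851e+01]), 'qvel': array([ 0.00126716, -0.06834699,  0.02077891,  0.14101181, -0.0461176 ,
        0.06182201]), 'tau': array([-1.19388413e-03, -5.82722390e+01,  2.93061054e+01,  6.99684530e+00,
        7.01167941e-03, -1.68958773e-04]), 'tool_pos': array([0.17400047, 0.65179304, 0.2912011 ]), 'orientation': array([ 1.79904594e+02, -8.91630279e-03, -1.49516652e+01]), 'force': array([ 0.13102384, -0.31535017, -0.97469697]), 'moment': array([-0.00839115,  0.05360462,  0.01555016]), 'gripper_force': 0.0, 'opening': 0.08781226876718394}
top cam [0.31328429 0.0276708  1.53748919] 364.2639374131568 {'vertical_fov': 55.586562185183986, 'cx': 254.14348247180567, 'cy': 191.19503914711092, 'rvec': array([ 2.13273734, -2.15221678,  0.19987664]), 'tvec': array([0.00348476, 0.56498831, 1.46409078]), 'shot': 1}
top plate 0.69 258 227 [ 0.42  -0.017  0.02 ]
top plate 0.25 338 207 [ 0.5   -0.354  0.02 ]
top mat 0.72 322 218 [ 0.455 -0.287  0.002]
top mat 0.34 23
[... 259 characters left out ...]
]
top pipette 0.57 158 171 [0.661 0.406 0.02 ]
side cam [ 0.0859714  -1.04916446  1.30250559] 498.24381899572387 {'vertical_fov': 42.14868599969762, 'cx': 248.9726004973176, 'cy': 193.4909569341228, 'rvec': array([ 2.3443281 , -0.46305472,  0.20336357]), 'tvec': array([-0.5005965 ,  0.21740061,  1.58328711]), 'shot': 2}
side blank_a_mid 0.71 263 283 [ 0.469 -0.287  0.017]
side plate 0.8 217 224 [ 0.417 -0.018  0.02 ]
side mat 0.71 254 289 [ 0.439 -0.288  0.002]
side case 0.58 256 179 [0.623 0.126 0.026]
side tray 0.77 196 158 [0.459 0.326 0.016]
side tray 0.55 282 300 [ 0.498 -0.363  0.016]
side cover_handle 0.76 296 241 [ 0.614 -0.211  0.06 ]
side pipette 0.56 335 309 [ 0.625 -0.451  0.02 ]
```

```bash
python3 - <<'E'
import cv2
a=cv2.imread("pics/top0.png"); cv2.imwrite("pics/t1.png",cv2.resize(a[100:290,80:400],(800,475),interpolation=cv2.INTER_CUBIC))
a=cv2.imread("pics/side0.png"); cv2.imwrite("pics/s1.png",cv2.resize(a[110:360,100:420],(768,600),interpolation=cv2.INTER_CUBIC))
E
```

```text
(no output)
```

View pics/t1.png

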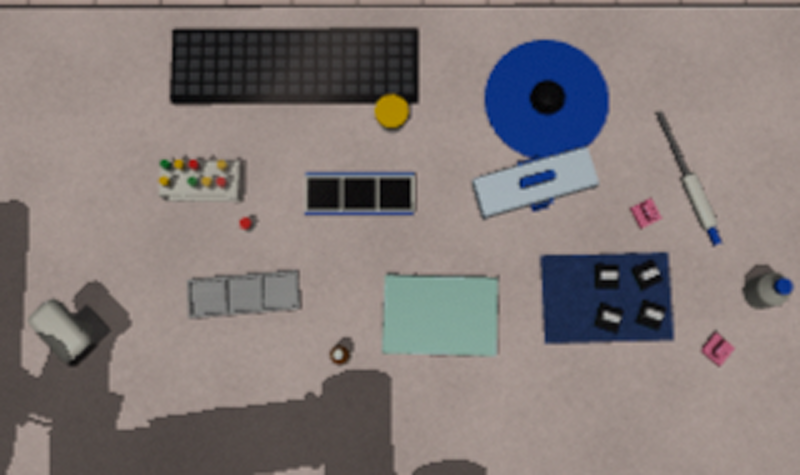

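View pics/s1.png

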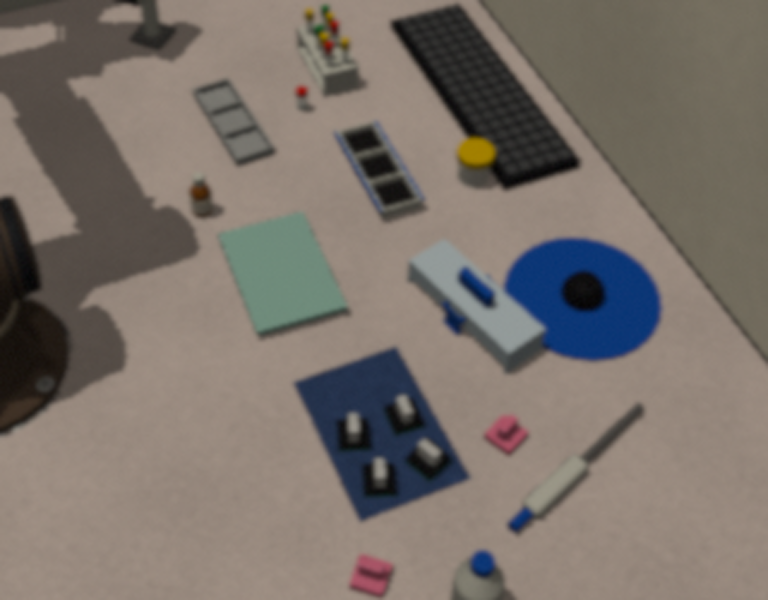

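The four black-and-white blanks on the blue mat are at t1 crop px (607,276), (649,273), (609,318) and (651,315). The two pink parts at (646,213) and (717,349) lie off the mat and are look-alikes. The cover is at (537,180), the case at (360,193), the tray at (245,293) and the plate at (440,315). I'll fit poses next.

```bash
cat >> h.py <<'E'
from scipy.optimize import minimize
S=4
def box(p,dims,z0):  # p=(x,y,yaw rad), dims x,y,h
    c,s=np.cos(p[2]),np.sin(p[2]); o=[]
    for i in(-.5,.5):
        for j in(-.5,.5):
            for h in(z0,z0+dims[2]):
                a,b=i*dims[0],j*dims[1]; o.append([p[0]+c*a-s*b,p[1]+s*a+c*b,h])
    return o
def soft(s,pts,roi):
    u0,v0,u1,v1=roi
    q=np.array([proj(s,a) for a in pts]); q=((q-[u0,v0]+.5)*S-.5)
    m=np.zeros(((v1-v0)*S,(u1-u0)*S),np.uint8)
    cv2.fillConvexPoly(m,cv2.convexHull((q*16).round().astype(np.int32)),255,shift=4)
    return cv2.resize(m,(u1-u0,v1-v0),interpolation=cv2.INTER_AREA)/255.
def fit(items,p0,dims,z0,step=(.006,.006,.15)):
    # items: list of (snap, float image 0..1 full size)
    R=[]
    for s,im in items:
        q=np.array([proj(s,a) for a in box(p0,np.array(dims)+.03,z0)])
        R.append((max(0,int(q[:,0].min())-3),max(0,int(q[:,1].min())-3),int(q[:,0].max())+4,int(q[:,1].max())+4))
    def cost(p): return sum(((soft(s,box(p,dims,z0),r)-im[r[1]:r[3],r[0]:r[2]])**2).sum() for (s,im),r in zip(items,R))
    sim=np.vstack([p0]+[np.array(p0)+np.eye(3)[i]*step[i] for i in range(3)])
    r=minimize(cost,p0,method="Nelder-Mead",options=dict(initial_simplex=sim,xatol=1e-4,fatol=1e-3,maxiter=300))
    return r.x,r.fun
def rib(s):  # brightness of the grip rib over dark surroundings
    g=s["color"].astype(float).min(2); return np.clip((g-50)/(150-50),0,1)
def pick(s,o,k=0):
    L=ctrl.cut_out(s,o); return L[k]["pixels"].astype(float) if len(L)>k else None
E
python3 - <<'E'
from h import *
t=ctrl.snapshot("top"); sd=ctrl.snapshot("side"); two=[t,sd]
for o,d,z0,p in(("plate",(.13,.19,.02),0,(.42,-.017,0)),("case",(.064,.184,.026),0,(.63,.12,0)),("tray",(.064,.184,.016),0,(.47,.324,.1)),("mat",(.15,.22,.002),0,(.45,-.287,0))):
    for name,it in(("t",[t]),("s",[sd]),("both",two)):
        I=[]
        for s in it:
            for c in ctrl.cut_out(s,o):
                u,v=c["xy"][0]*512,c["xy"][1]*384
                if np.linalg.norm(ray(s,u,v,z0)[:2]-p[:2])<.05: I.append((s,c["pixels"].astype(float)));break
        if I:
            x,f=fit(I,p,d,z0); print(o,name,x[:2].round(4),np.degrees(x[2]).round(1),round(f,1))
for (cu,cv) in((607,276),(649,273),(609,318),(651,315)):
    p=ray(t,80+cu/2.5,100+cv/2.5,.036)
    for name,it in(("t",[t]),("s",[sd]),("both",two)):
        best=min((fit([(s,rib(s)) for s in it],(p[0],p[1],a),(.012,.028,.022),.014) for a in(-1.2,-.6,0,.6,1.2)),key=lambda r:r[1])
        print("blank",name,best[0][:2].round(4),np.degrees(best[0][2]).round(1),round(best[1],2))
def blue(s):
    h=cv2.cvtColor(s["color"],cv2.COLOR_RGB2HSV); return h
for s in two:
    for c in ctrl.cut_out(s,"cover_handle")[:2]:
        m=c["pixels"]; ys,xs=np.nonzero(m); print("cover",s["shot"],c["conf"],m.sum(),cv2.minAreaRect(np.c_[xs,ys].astype(np.float32)))
        cv2.imwrite(f"pics/cm{s['shot']}.png",(m*255).astype(np.uint8))
np.savez("s0.npz",t=t["color"],s=sd["color"])
E
```

```text
plate t [ 0.4235 -0.0081] -2.1 19.2
plate s [ 0.4198 -0.0034] -1.4 52.6
plate both [ 0.4215 -0.0063] -2.0 140.3
case t [0.6334 0.1271] -0.4 14.2
case s [0.6303 0.136 ] -0.2 38.5
case both [0.6312 0.129 ] -0.5 91.8
tray t [0.4614 0.3223] 5.1 23.6
tray s [0.4573 0.3232] 4.3 58.6
tray both [0.4603 0.3227] 4.6 97.9
mat t [ 0.4512 -0.2908] 0.3 395.4
mat s [ 0.4485 -0.2894] 1.6 841.1
mat both [ 0.4496 -0.2897] 1.2 1269.3
blank t [ 0.4877 -0.2898] 4.2 9.18
blank s [ 0.4836 -0.2877] -27.4 89.59
blank both [ 0.4871 -0.2881] 1.7 130.75
blank t [ 0.4902 -0.3601] 23.5 65.53
blank s [ 0.4883 -0.353 ] 59.5 122.49
blank both [ 0.4884 -0.3552] 15.6 234.7
blank t [ 0.4182 -0.2913] -10.8 4.2
blank s [ 0.4166 -0.2843] -22.6 21.3
blank both [ 0.4174 -0.2864] -0.2 49.79
blank t [ 0.4219 -0.3625] -11.4 56.56
blank s [ 0.4207 -0.3582] -25.7 32.01
blank both [ 0.4215 -0.3602] -22.0 105.6
cover 3 0.89 880 ((294.5, 173.5), (20.87103271484375, 49.3315315246582), 71.56504821777344)
cover 4 0.69 1482 ((296.50531005859375, 237.07275390625), (65.05236053466797, 27.245622634887695), 40.81508255004883)
```

```bash
cat > f.py <<'E'
from h import *
def fitrib(s,p0,zb=.002):
    # rib fitted within a disc about the blank, from one view
    img=rib(s); c=proj(s,(p0[0],p0[1],zb+.025)); u0,v0=(c-9).astype(int); roi=(u0,v0,u0+19,v0+19)
    vv,uu=np.mgrid[v0:v0+19,u0:u0+19]; w=np.hypot(uu-c[0],vv-c[1])<7
    im=img[v0:v0+19,u0:u0+19]; im=im/np.sort(im[w])[-6:].mean()
    cost=lambda p:(w*(cv2.GaussianBlur(soft(s,box(p,(.012,.028,.022),zb+.012),roi),(3,3),.6)-im)**2).sum()
    b=None
    for a in np.radians([-75,-45,-15,15,45,75]):
        q=np.array([p0[0],p0[1],a]); r=minimize(cost,q,method="Nelder-Mead",options=dict(initial_simplex=np.vstack([q,q+[.005,0,0],q+[0,.005,0],q+[0,0,.3]]),xatol=1e-4,fatol=1e-3))
        if b is None or r.fun<b.fun:b=r
    return b.x,b.fun
E
python3 - <<'E'
from f import *
t=ctrl.snapshot("top"); sd=ctrl.snapshot("side")
for p in((.4877,-.2898),(.4902,-.3601),(.4182,-.2913),(.4219,-.3625)):
    for s in(t,sd):
        x,f=fitrib(s,p); print(x[:2].round(4),np.degrees(x[2]).round(1),round(f,2))
def outl(s,n,roi,k):
    u0,v0,u1,v1=roi; im=cv2.resize(s["color"][v0:v1,u0:u1,::-1],None,fx=k,fy=k,interpolation=cv2.INTER_CUBIC)
    def rect(p,d,z,col):
        q=np.array([proj(s,a) for a in np.array(box(p,(d[0],d[1],0),z))[[0,2,6,4]]]); cv2.polylines(im,[((q-[u0,v0]+.5)*k).astype(np.int32)],True,col,1)
    rect((.4235,-.0081,-.035),(.13,.19),.02,(0,0,255)); rect((.6334,.1271,-.007),(.064,.184),.026,(0,0,255)); rect((.4614,.3223,.08),(.064,.184),.016,(0,0,255))
    for a,b,c in((.4877,-.2898,4.2),(.4902,-.3601,23.5),(.4182,-.2913,-11),(.4219,-.3625,-20)): rect((a,b,np.radians(c)),(.012,.028),.036,(0,0,255))
    cv2.imwrite(n,im)
outl(t,"pics/ot.png",(145,155,355,245),3.8); outl(sd,"pics/os.png",(170,130,320,330),3)
E
python3 -c "
import cv2,numpy as np
a=cv2.imread('pics/ot.png');b=cv2.imread('pics/os.png');print(a.shape,b.shape)"
```

```text
[ 0.4877 -0.2905] -0.5 2.04
[ 0.4889 -0.2755] -14.3 6.4
[ 0.4902 -0.3605] 24.3 2.17
[ 0.4888 -0.3472] 8.9 8.62
[ 0.4178 -0.2915] -16.2 2.95
[ 0.4195 -0.277 ] -23.1 2.21
[ 0.422  -0.3633] -16.8 3.61
[ 0.4238 -0.3493] -20.3 2.2
(342, 798, 3) (600, 450, 3)
```

View pics/ot.png

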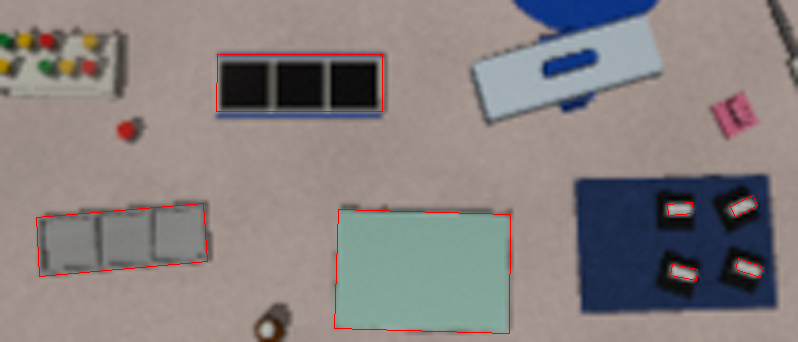

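View pics/os.png

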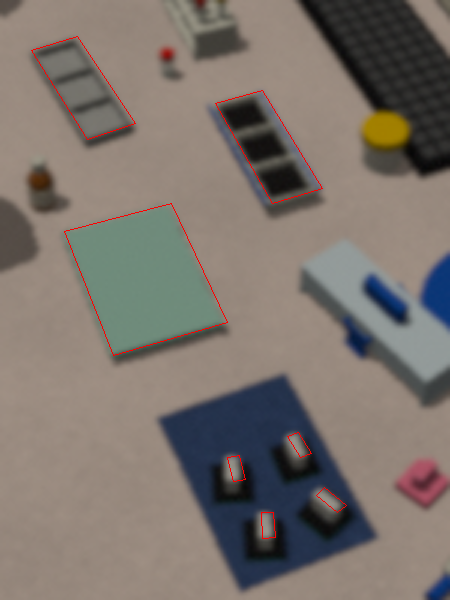

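Overlays match the top view within about 1 px, and in the side view the rib outlines sit about 1 px off. I'll plan the first grasp on blank 3, at t1 (609,318).

```bash
cat > plan.py <<'E'
import sys,json
from h import *
def plan(wps,start=None,step=.19,turn=34):
    o=ctrl.get_obs(); P=np.array(o["tool_pos"]) if start is None else np.array(start[:3]); Y=o["orientation"][2] if start is None else start[3]
    for w in wps:
        T=np.array(w[:3],float); dY=(w[3]-Y+180)%360-180; n=int(max(np.ceil(np.linalg.norm(T-P)/step),np.ceil(abs(dY)/turn),1))
        D=(T-P)/n
        for i in range(n):
            a=np.radians(Y); R=np.array([[np.cos(a),np.sin(a),0],[np.sin(a),-np.cos(a),0],[0,0,-1]]) # columns tool axes
            print(json.dumps([(R.T@D/.8).round(4).tolist(),round(-dY/n/90,4)]),"->",(P+D*(i+1)).round(3),round(Y+dY/n,1)); Y+=dY/n
        P=T
    return
if __name__=="__main__":
    a=json.loads(sys.argv[1]); plan(a,json.loads(sys.argv[2]) if len(sys.argv)>2 else None)
E
python3 plan.py '[[0.5,0.25,0.25,-61],[0.43,-0.29,0.2,-106],[0.418,-0.2915,0.13,-106]]'
```

```text
[[0.1744, 0.1269, 0.0176], 0.1706] -> [0.283 0.518 0.278] -30.3
[[0.2018, 0.0762, 0.0176], 0.1706] -> [0.391 0.384 0.264] -45.6
[[0.2148, 0.02, 0.0176], 0.1706] -> [0.5  0.25 0.25] -61.0
[[0.1826, 0.1346, 0.0208], 0.1667] -> [0.477 0.07  0.233] -76.0
[[0.2113, 0.0827, 0.0208], 0.1667] -> [ 0.453 -0.11   0.217] -91.0
[[0.2255, 0.0252, 0.0208], 0.1667] -> [ 0.43 -0.29  0.2 ] -106.0
[[0.0059, 0.0139, 0.0875], -0.0] -> [ 0.418 -0.292  0.13 ] -106.0
```

Request:
{"method": "send_rows", "body": {"deltas": [[[0.0349,0.0254,0.0035],0.0341],[[0.0698,0.0508,0.007],0.0682],[[0.1046,0.0761,0.0106],0.1024],[[0.1395,0.1015,0.0141],0.1365],[[0.1744,0.1269,0.0176],0.1706]], "gripper": 0.45}}

```text
clock: 2.32
tool_pos: [0.2834, 0.5168, 0.2781]
orientation: [-180.0, 0.0, -30.4]
force: [0.1, -0.3, 0.2]
opening: 0.0599
gripper_force: 0.0
```

Request:
{"method": "send_rows", "body": {"deltas": [[[0.04,0.015,0.0035],0.034],[[0.08,0.03,0.007],0.068],[[0.12,0.045,0.0106],0.102],[[0.16,0.061,0.0141],0.136],[[0.2018,0.0762,0.0176],0.1706]]}}

```text
clock: 2.73
tool_pos: [0.392, 0.3826, 0.2642]
orientation: [-180.0, 0.0, -45.8]
force: [0.5, 0.5, -0.2]
opening: 0.0396
gripper_force: 0.0
```

Request:
{"method": "send_rows", "body": {"deltas": [[[0.043,0.004,0.0035],0.034],[[0.086,0.008,0.007],0.068],[[0.129,0.012,0.0106],0.102],[[0.172,0.016,0.0141],0.136],[[0.2148,0.02,0.0176],0.1706]]}}

```text
clock: 3.15
tool_pos: [0.5009, 0.2485, 0.2502]
orientation: [-180.0, 0.0, -61.1]
force: [0.2, 0.2, -0.5]
opening: 0.0393
gripper_force: 0.0
```

Request:
{"method": "send_rows", "body": {"deltas": [[[0.0365,0.027,0.004],0.033],[[0.073,0.054,0.008],0.066],[[0.11,0.081,0.012],0.1],[[0.146,0.108,0.016],0.133],[[0.1826,0.1346,0.0208],0.1667]]}}

```text
clock: 3.57
tool_pos: [0.4762, 0.0684, 0.2335]
orientation: [-180.0, 0.0, -76.1]
force: [0.7, -0.8, 0.4]
opening: 0.0396
gripper_force: 0.0
```

Request:
{"method": "send_rows", "body": {"deltas": [[[0.042,0.0165,0.004],0.033],[[0.084,0.033,0.008],0.066],[[0.127,0.05,0.012],0.1],[[0.169,0.066,0.016],0.133],[[0.2113,0.0827,0.0208],0.1667]]}}

```text
clock: 3.98
tool_pos: [0.453, -0.1116, 0.2171]
orientation: [-179.9, 0.0, -91.1]
force: [1.4, 0.7, -0.4]
opening: 0.0392
gripper_force: 0.0
```

Request:
{"method": "send_rows", "body": {"deltas": [[[0.045,0.005,0.004],0.033],[[0.09,0.01,0.008],0.066],[[0.135,0.015,0.012],0.1],[[0.18,0.02,0.016],0.133],[[0.2255,0.0252,0.0208],0.1667]]}}

```text
clock: 4.4
tool_pos: [0.4296, -0.2919, 0.2003]
orientation: [-179.9, -0.0, -106.1]
force: [0.7, -0.0, -0.5]
opening: 0.0395
gripper_force: 0.0
```

Request:
{"method": "send_rows", "body": {"deltas": [[[0.0015,0.003,0.022],0],[[0.003,0.007,0.044],0],[[0.0045,0.01,0.066],0],[[0.0059,0.0139,0.0875],0],[[0.0059,0.0139,0.0875],0]]}}

```text
clock: 4.82
tool_pos: [0.4156, -0.2911, 0.1272]
orientation: [179.7, 0.0, -106.1]
force: [-0.7, -0.1, -1.2]
opening: 0.039
gripper_force: 0.0
```

```bash
python3 - <<'E'
from h import *
s=ctrl.snapshot("side"); a=s["color"][200:345,190:340,::-1]; cv2.imwrite("pics/c1.png",cv2.resize(a,None,fx=4,fy=4,interpolation=cv2.INTER_CUBIC))
o=ctrl.get_obs(); print(o["tool_pos"],o["orientation"],o["opening"],o["force"],o["clock"])
E
python3 plan.py '[[0.418,-0.2915,0.083,-106]]'
```

```text
[ 0.41681514 -0.29140254  0.12885999] [ 1.79805625e+02 -3.63876795e-03 -1.06043308e+02] 0.0396113446501183 [-0.41368555  0.69677611 -0.23316684] 4.8667
[[-0.0003, -0.0015, 0.0573], -0.0005] -> [ 0.418 -0.292  0.083] -106.0
```

View pics/c1.png

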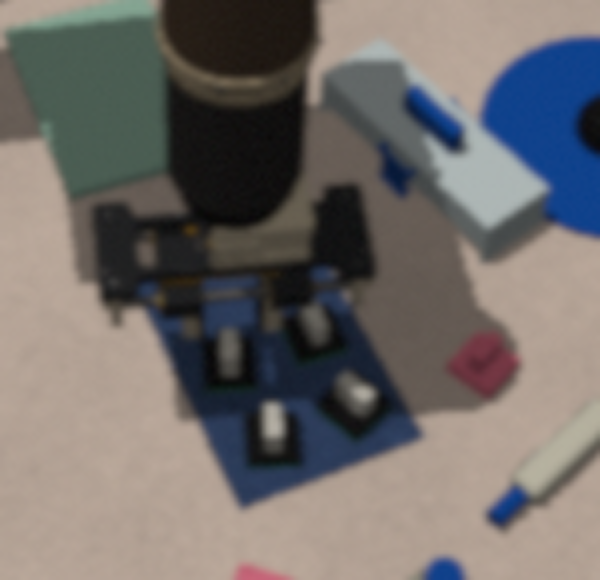

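The fingers straddle blank 3's rib: tips at about (190,320) and (270,315), rib at (230,355). Descending.

Request:
{"method": "send_rows", "body": {"deltas": [[[0,-0.0005,0.015],0],[[0,-0.001,0.03],0],[[0,-0.001,0.045],0],[[0,-0.0015,0.058],0],[[0,-0.0015,0.058],0]]}}

```text
clock: 5.28
tool_pos: [0.4193, -0.2917, 0.0832]
orientation: [179.9, -0.0, -106.0]
force: [0.3, 0.1, -0.3]
opening: 0.0391
gripper_force: 0.0
```

Request:
{"method": "send_rows", "body": {"deltas": [[[0,0,0],0],[[0,0,0],0],[[0,0,0],0],[[0,0,0],0],[[0,0,0],0]], "gripper": 0}}

```text
clock: 5.7
tool_pos: [0.4184, -0.2917, 0.0841]
orientation: [179.9, -0.0, -106.0]
force: [-3.6, 2.2, 4.2]
opening: 0.0118
gripper_force: 23.5
```

Request:
{"method": "send_rows", "body": {"deltas": [[[0,0,0],0],[[0,0,0],0],[[0,0,0],0],[[0,0,0],0],[[0,0,0],0]]}}

```text
clock: 6.12
tool_pos: [0.4184, -0.2917, 0.0841]
orientation: [179.9, -0.0, -106.0]
force: [-4.4, 2.6, 8.2]
opening: 0.0117
gripper_force: 30.0
```

```bash
python3 - <<'E'
from h import *
o=ctrl.get_obs(); print(o["tool_pos"],o["orientation"],o["opening"],o["force"],o["gripper_force"],o["clock"])
E
python3 plan.py '[[0.418,-0.2915,0.16,-106],[0.42,-0.06,0.16,-92],[0.42,-0.06,0.11,-92]]'
```

```text
[ 0.41837786 -0.29173204  0.08405682] [ 1.79934304e+02 -3.64689239e-03 -1.06019318e+02] 0.01170305976967064 [-4.40589801  2.64198184  8.1869665 ] 30.00177025794983 6.1167
[[-0.0001, 0.0005, -0.0949], -0.0002] -> [ 0.418 -0.292  0.16 ] -106.0
[[-0.1394, 0.0387, 0.0], -0.0778] -> [ 0.419 -0.176  0.16 ] -99.0
[[-0.1431, 0.0214, 0.0], -0.0778] -> [ 0.42 -0.06  0.16] -92.0
[[0.0, 0.0, 0.0625], -0.0] -> [ 0.42 -0.06  0.11] -92.0
```

Request:
{"method": "send_rows", "body": {"deltas": [[[0,0,-0.01],0],[[0,0,-0.03],0],[[0,0,-0.05],0],[[0,0,-0.075],0],[[0,0,-0.095],0]]}}

```text
clock: 6.53
tool_pos: [0.4196, -0.292, 0.1614]
orientation: [-179.9, -0.0, -106.0]
force: [0.2, -0.1, -1.3]
opening: 0.0117
gripper_force: 30.0
```

Request:
{"method": "send_rows", "body": {"deltas": [[[-0.025,0.007,0],-0.015],[[-0.055,0.015,0],-0.03],[[-0.085,0.023,0],-0.045],[[-0.11,0.031,0],-0.06],[[-0.1394,0.0387,0],-0.0778]]}}

```text
clock: 6.95
tool_pos: [0.4202, -0.1753, 0.1602]
orientation: [-179.9, 0.0, -99.0]
force: [0.9, -0.2, -0.8]
opening: 0.0118
gripper_force: 30.0
```

Request:
{"method": "send_rows", "body": {"deltas": [[[-0.035,0.005,0],-0.02],[[-0.07,0.01,0],-0.04],[[-0.11,0.016,0],-0.06],[[-0.1431,0.0214,0],-0.0778],[[-0.1431,0.0214,0],-0.0778]]}}

```text
clock: 7.37
tool_pos: [0.422, -0.0571, 0.1606]
orientation: [-179.8, 0.1, -91.7]
force: [-0.3, -0.3, -2.3]
opening: 0.0119
gripper_force: 30.0
```

Request:
{"method": "send_rows", "body": {"deltas": [[[0,0,0.015],0],[[0,0,0.03],0],[[0,0,0.045],0],[[0,0,0.06],0],[[0,0,0.0662],0]]}}

```text
clock: 7.78
tool_pos: [0.4209, -0.0606, 0.1059]
orientation: [180.0, -0.0, -92.0]
force: [-0.0, -0.2, -1.5]
opening: 0.0112
gripper_force: 30.0
```

Request:
{"method": "send_rows", "body": {"deltas": [[[0,0,0],0],[[0,0,0],0],[[0,0,0],0],[[0,0,0],0],[[0,0,0],0]]}}

```text
clock: 8.2
tool_pos: [0.4215, -0.0603, 0.1072]
orientation: [-179.9, 0.0, -92.0]
force: [0.3, -0.4, -2.7]
opening: 0.0117
gripper_force: 30.0
```

Request:
{"method": "send_rows", "body": {"deltas": [[[0,0,0.00125],0],[[0,0,0.0025],0],[[0,0,0.00375],0],[[0,0,0.005],0],[[0,0,0.005],0]]}}

```text
clock: 8.62
tool_pos: [0.421, -0.0604, 0.1024]
orientation: [180.0, -0.0, -92.0]
force: [-0.5, -0.2, -1.8]
opening: 0.0121
gripper_force: 30.0
```

Request:
{"method": "send_rows", "body": {"deltas": [[[0,0,0.0005],0],[[0,0,0.001],0],[[0,0,0.0013],0],[[0,0,0.0013],0],[[0,0,0.0013],0]]}}

```text
clock: 9.03
tool_pos: [0.4214, -0.0604, 0.1021]
orientation: [-180.0, -0.0, -92.0]
force: [-2.2, -0.3, 6.0]
opening: 0.0117
gripper_force: 30.0
```

Request:
{"method": "send_rows", "body": {"deltas": [[[-0.006,0,0],0],[[-0.012,0,0],0],[[-0.018,0,0],0],[[-0.024,0,0],0],[[-0.03,0,0],0]]}}

```text
clock: 9.45
tool_pos: [0.4226, -0.0359, 0.102]
orientation: [-179.9, 0.0, -92.0]
force: [-0.2, -2.6, 6.3]
opening: 0.0118
gripper_force: 30.0
```

Request:
{"method": "send_rows", "body": {"deltas": [[[-0.006,0,0],0],[[-0.012,0,0],0],[[-0.018,0,0],0],[[-0.024,0,0],0],[[-0.03,0,0],0]]}}

```text
clock: 9.87
tool_pos: [0.4234, -0.0118, 0.102]
orientation: [-179.9, 0.0, -92.0]
force: [0.2, -1.3, 6.0]
opening: 0.0117
gripper_force: 30.0
```

Tangential force was about 1.3–2.6 N against about 8 N normal, so this one glides: polished. It goes to the case, +y pocket.

```bash
python3 plan.py '[[0.423,-0.01,0.15,-92],[0.632,0.189,0.15,-90.4],[0.632,0.189,0.102,-90.4]]'
```

```text
[[-0.0022, 0.0005, -0.06], 0.0003] -> [ 0.423 -0.01   0.15 ] -92.0
[[-0.1289, -0.1262, 0.0], -0.0089] -> [0.528 0.09  0.15 ] -91.2
[[-0.1271, -0.128, 0.0], -0.0089] -> [0.632 0.189 0.15 ] -90.4
[[0.0, 0.0, 0.06], -0.0] -> [0.632 0.189 0.102] -90.4
```

Request:
{"method": "send_rows", "body": {"deltas": [[[0,0,-0.01],0],[[0,0,-0.025],0],[[0,0,-0.045],0],[[0,0,-0.06],0],[[0,0,-0.06],0]]}}

```text
clock: 10.28
tool_pos: [0.4238, -0.0119, 0.1518]
orientation: [-179.8, 0.1, -92.0]
force: [-0.5, 0.8, -1.6]
opening: 0.0119
gripper_force: 30.0
```

Request:
{"method": "send_rows", "body": {"deltas": [[[-0.026,-0.025,0],-0.002],[[-0.052,-0.05,0],-0.004],[[-0.078,-0.075,0],-0.006],[[-0.104,-0.1,0],-0.008],[[-0.1289,-0.1262,0],-0.0089]]}}

```text
clock: 10.7
tool_pos: [0.5276, 0.0881, 0.1489]
orientation: [179.9, -0.0, -91.2]
force: [0.1, -0.7, -1.8]
opening: 0.0116
gripper_force: 30.0
```

Request:
{"method": "send_rows", "body": {"deltas": [[[-0.03,-0.03,0],-0.002],[[-0.06,-0.06,0],-0.004],[[-0.095,-0.095,0],-0.006],[[-0.1271,-0.128,0],-0.0089],[[-0.1271,-0.128,0],-0.0089]]}}

```text
clock: 11.12
tool_pos: [0.636, 0.1908, 0.148]
orientation: [-179.9, 0.0, -90.3]
force: [0.7, 0.8, -1.4]
opening: 0.0114
gripper_force: 30.0
```

Request:
{"method": "send_rows", "body": {"deltas": [[[0,0,0.01],0],[[0,0,0.025],0],[[0,0,0.04],0],[[0,0,0.055],0],[[0,0,0.06],0]]}}

```text
clock: 11.53
tool_pos: [0.6301, 0.1853, 0.0986]
orientation: [179.8, -0.1, -90.5]
force: [-0.6, -0.6, -1.6]
opening: 0.0115
gripper_force: 30.0
```

```bash
python3 - <<'E'
from h import *
s=ctrl.snapshot("side"); a=s["color"][110:220,200:340,::-1]; cv2.imwrite("pics/c2.png",cv2.resize(a,None,fx=5,fy=5,interpolation=cv2.INTER_CUBIC))
o=ctrl.get_obs(); print(o["tool_pos"],o["orientation"],o["opening"],o["force"],o["gripper_force"],o["clock"])
E
```

```text
[0.63027672 0.1853954  0.09881414] [ 1.79793989e+02 -1.05954081e-01 -9.04559970e+01] 0.011961938503705135 [ 0.04947741  0.45175637 -2.03718155] 29.99921590089798 11.5833
```

View pics/c2.png

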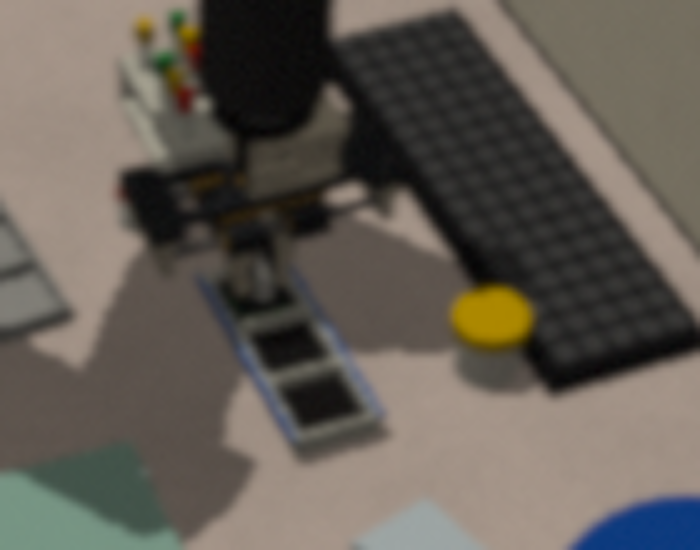

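The blank hangs inside the +y pocket at about (258,290) in the crop, clear of the walls. Lowering and releasing.

Request:
{"method": "send_rows", "body": {"deltas": [[[-0.002,0,0.0005],0],[[-0.002,0,0.001],0],[[-0.002,0,0.0015],0],[[-0.002,0,0.002],0],[[-0.002,0,0.002],0]]}}

```text
clock: 12.0
tool_pos: [0.6321, 0.1883, 0.1005]
orientation: [-180.0, 0.0, -90.4]
force: [-0.2, 0.6, -1.9]
opening: 0.0116
gripper_force: 30.0
```

Request:
{"method": "send_rows", "body": {"deltas": [[[0,0,0.0005],0],[[0,0,0.001],0],[[0,0,0.0013],0],[[0,0,0.0013],0],[[0,0,0.0013],0]]}}

```text
clock: 12.42
tool_pos: [0.6319, 0.1882, 0.099]
orientation: [-180.0, -0.0, -90.4]
force: [-0.7, 0.5, -1.9]
opening: 0.0118
gripper_force: 30.0
```

Request:
{"method": "send_rows", "body": {"deltas": [[[0,0,0.001],0],[[0,0,0.002],0],[[0,0,0.0025],0],[[0,0,0.003],0],[[0,0,0.003],0]]}}

```text
clock: 12.83
tool_pos: [0.6318, 0.1882, 0.0964]
orientation: [180.0, -0.0, -90.4]
force: [-0.1, 0.2, -2.1]
opening: 0.0116
gripper_force: 30.0
```

Request:
{"method": "send_rows", "body": {"deltas": [[[0,0,0.0003],0],[[0,0,0.0006],0],[[0,0,0.0008],0],[[0,0,0.0008],0],[[0,0,0.0008],0]]}}

```text
clock: 13.25
tool_pos: [0.6319, 0.1882, 0.0961]
orientation: [-180.0, 0.0, -90.4]
force: [-1.3, -1.0, 1.0]
opening: 0.0122
gripper_force: 30.0
```

Request:
{"method": "send_rows", "body": {"deltas": [[[0,0,0],0],[[0,0,0],0],[[0,0,0],0],[[0,0,0],0],[[0,0,0],0]], "gripper": 0.3}}

```text
clock: 13.67
tool_pos: [0.6319, 0.1882, 0.0959]
orientation: [-180.0, 0.0, -90.4]
force: [0.4, -0.2, 0.3]
opening: 0.0263
gripper_force: 0.0
```

Request:
{"method": "send_rows", "body": {"deltas": [[[0,0,-0.01],0],[[0,0,-0.02],0],[[0,0,-0.04],0],[[0,0,-0.06],0],[[0,0,-0.08],0]]}}

```text
clock: 14.08
tool_pos: [0.6321, 0.1883, 0.1616]
orientation: [-180.0, 0.0, -90.4]
force: [0.2, -0.2, 0.4]
opening: 0.026
gripper_force: 0.0
```

```bash
python3 plan.py '[[0.5,-0.1,0.17,-90],[0.488,-0.29,0.15,-90.5],[0.488,-0.29,0.083,-90.5]]'; python3 - <<'E'
from f import *
s=ctrl.snapshot("side")
o=ctrl.get_obs(); print(o["tool_pos"],o["clock"])
a=s["color"][240:345,200:300,::-1]; cv2.imwrite("pics/c3.png",cv2.resize(a,None,fx=5,fy=5,interpolation=cv2.INTER_CUBIC))
E
```

```text
[[0.1807, 0.0813, -0.0052], -0.0022] -> [0.566 0.044 0.166] -90.2
[[0.1804, 0.0819, -0.0052], -0.0022] -> [ 0.5  -0.1   0.17] -90.0
[[0.1187, 0.0075, 0.0125], 0.0028] -> [ 0.494 -0.195  0.16 ] -90.2
[[0.1188, 0.007, 0.0125], 0.0028] -> [ 0.488 -0.29   0.15 ] -90.5
[[0.0, 0.0, 0.0837], -0.0] -> [ 0.488 -0.29   0.083] -90.5
[0.63359919 0.18886686 0.16546273] 14.1333
```

```bash
cat > look.py <<'E'
from f import *
import sys,json
t=ctrl.snapshot("top")
for p in json.loads(sys.argv[1]):
    x,f=fitrib(t,p); print(p,x[:2].round(4),np.degrees(x[2]).round(1),round(f,2))
if len(sys.argv)>2:
    u0,v0,u1,v1,k=json.loads(sys.argv[3]); cv2.imwrite(f"pics/{sys.argv[2]}.png",cv2.resize(t["color"][v0:v1,u0:u1,::-1],None,fx=k,fy=k,interpolation=cv2.INTER_CUBIC))
E
python3 look.py '[[0.4877,-0.2905],[0.4902,-0.3605],[0.422,-0.3633]]'
```

```text
[0.4877, -0.2905] [ 0.4878 -0.2912] -0.4 1.37
[0.4902, -0.3605] [ 0.4901 -0.3597] 22.5 1.89
[0.422, -0.3633] [ 0.4219 -0.3636] -19.2 2.42
```

Request:
{"method": "send_rows", "body": {"deltas": [[[0.036,0.016,0],0],[[0.072,0.032,0],0],[[0.108,0.048,0],0],[[0.144,0.065,0],0],[[0.1807,0.0813,0],0]], "gripper": 0.45}}

```text
clock: 14.6
tool_pos: [0.565, 0.043, 0.1603]
orientation: [-180.0, 0.0, -90.4]
force: [0.6, -0.8, 0.4]
opening: 0.0394
gripper_force: 0.0
```

Request:
{"method": "send_rows", "body": {"deltas": [[[0.036,0.016,0],0],[[0.072,0.032,0],0],[[0.108,0.048,0],0],[[0.144,0.065,0],0],[[0.1804,0.082,0],0]]}}

```text
clock: 15.02
tool_pos: [0.4985, -0.1009, 0.1605]
orientation: [-179.9, 0.0, -90.4]
force: [0.6, -0.4, 0.5]
opening: 0.0391
gripper_force: 0.0
```

Request:
{"method": "send_rows", "body": {"deltas": [[[0.048,0.003,0.005],0],[[0.096,0.006,0.01],0],[[0.144,0.009,0.015],0],[[0.192,0.012,0.02],0],[[0.238,0.0145,0.025],0]]}}

```text
clock: 15.43
tool_pos: [0.4859, -0.292, 0.1404]
orientation: [-179.9, -0.0, -90.4]
force: [1.7, 1.2, -0.4]
opening: 0.0397
gripper_force: 0.0
```

Request:
{"method": "send_rows", "body": {"deltas": [[[0,0,0.015],0],[[0,0,0.03],0],[[0,0,0.045],0],[[0,0,0.045],0],[[0,0,0.045],0]]}}

```text
clock: 15.85
tool_pos: [0.486, -0.2901, 0.1038]
orientation: [179.9, 0.0, -90.4]
force: [1.0, -0.1, -0.2]
opening: 0.0395
gripper_force: 0.0
```

```bash
python3 plan.py '[[0.488,-0.2915,0.0835,-90.5]]'
```

```text
[[0.0017, -0.0026, 0.0254], 0.001] -> [ 0.488 -0.292  0.084] -90.5
```

Request:
{"method": "send_rows", "body": {"deltas": [[[0.001,-0.0015,0.01],0],[[0.0017,-0.0026,0.02],0],[[0.0017,-0.0026,0.0255],0],[[0.0017,-0.0026,0.0255],0],[[0.0017,-0.0026,0.0255],0]]}}

```text
clock: 16.27
tool_pos: [0.4882, -0.2913, 0.0832]
orientation: [180.0, 0.0, -90.4]
force: [1.4, -0.3, 0.1]
opening: 0.0393
gripper_force: 0.0
```

Request:
{"method": "send_rows", "body": {"deltas": [[[0,0,0],0],[[0,0,0],0],[[0,0,0],0],[[0,0,0],0],[[0,0,0],0]], "gripper": 0}}

```text
clock: 16.68
tool_pos: [0.4882, -0.2915, 0.0837]
orientation: [-180.0, -0.0, -90.4]
force: [0.2, 1.1, 0.9]
opening: 0.0119
gripper_force: 24.9
```

Request:
{"method": "send_rows", "body": {"deltas": [[[0,0,0],0],[[0,0,0],0],[[0,0,0],0],[[0,0,0],0],[[0,0,0],0]]}}

```text
clock: 17.1
tool_pos: [0.4883, -0.2914, 0.0837]
orientation: [-180.0, -0.0, -90.4]
force: [-1.2, 0.8, 4.2]
opening: 0.0121
gripper_force: 30.0
```

Request:
{"method": "send_rows", "body": {"deltas": [[[0,0,-0.01],0],[[0,0,-0.03],0],[[0,0,-0.05],0],[[0,0,-0.075],0],[[0,0,-0.08],0]]}}

```text
clock: 17.52
tool_pos: [0.4898, -0.2919, 0.1508]
orientation: [-179.8, -0.1, -90.4]
force: [0.9, 0.4, -0.7]
opening: 0.0119
gripper_force: 30.0
```

Request:
{"method": "send_rows", "body": {"deltas": [[[-0.03,0.01,0],0],[[-0.06,0.02,0],0],[[-0.09,0.03,0],0],[[-0.12,0.04,0],0],[[-0.15,0.05,0],0]]}}

```text
clock: 17.93
tool_pos: [0.4484, -0.1702, 0.1472]
orientation: [180.0, 0.0, -90.4]
force: [0.4, 0.7, -2.1]
opening: 0.0116
gripper_force: 30.0
```

Request:
{"method": "send_rows", "body": {"deltas": [[[-0.03,0.01,0],0],[[-0.06,0.02,0],0],[[-0.1,0.03,0],0],[[-0.139,0.035,0],0],[[-0.139,0.035,0],0]]}}

```text
clock: 18.35
tool_pos: [0.4214, -0.0563, 0.1477]
orientation: [-179.9, 0.1, -90.2]
force: [-0.2, 0.9, -1.9]
opening: 0.0118
gripper_force: 30.0
```

Request:
{"method": "send_rows", "body": {"deltas": [[[0,0,0.01],0],[[0,0,0.025],0],[[0,0,0.04],0],[[0,0,0.05],0],[[0,0,0.05],0]]}}

```text
clock: 18.77
tool_pos: [0.4208, -0.0607, 0.1055]
orientation: [179.8, -0.1, -90.5]
force: [-0.6, -0.3, -2.1]
opening: 0.0117
gripper_force: 30.0
```

Request:
{"method": "send_rows", "body": {"deltas": [[[0,0,0],0],[[0,0,0],0],[[0,0,0],0],[[0,0,0],0],[[0,0,0],0]]}}

```text
clock: 19.18
tool_pos: [0.4222, -0.0597, 0.1079]
orientation: [-179.9, 0.0, -90.4]
force: [-0.5, -0.4, -2.7]
opening: 0.0119
gripper_force: 30.0
```

Request:
{"method": "send_rows", "body": {"deltas": [[[0,0,0.002],0],[[0,0,0.004],0],[[0,0,0.0055],0],[[0,0,0.0065],0],[[0,0,0.0065],0]]}}

```text
clock: 19.6
tool_pos: [0.4218, -0.0598, 0.1021]
orientation: [180.0, -0.0, -90.4]
force: [-0.2, 1.1, -1.8]
opening: 0.0117
gripper_force: 30.0
```

Request:
{"method": "send_rows", "body": {"deltas": [[[0,0,0.0005],0],[[0,0,0.001],0],[[0,0,0.0015],0],[[0,0,0.0015],0],[[0,0,0.0015],0]]}}

```text
clock: 20.02
tool_pos: [0.4227, -0.0596, 0.1016]
orientation: [-179.9, 0.0, -90.4]
force: [0.5, -0.4, 5.4]
opening: 0.012
gripper_force: 30.0
```

Request:
{"method": "send_rows", "body": {"deltas": [[[-0.006,0,0],0],[[-0.012,0,0],0],[[-0.018,0,0],0],[[-0.024,0,0],0],[[-0.03,0,0],0]]}}

```text
clock: 20.43
tool_pos: [0.4228, -0.0354, 0.1016]
orientation: [-179.9, 0.0, -90.4]
force: [0.8, -1.0, 6.8]
opening: 0.0118
gripper_force: 30.0
```

Request:
{"method": "send_rows", "body": {"deltas": [[[-0.006,0,0],0],[[-0.012,0,0],0],[[-0.018,0,0],0],[[-0.024,0,0],0],[[-0.03,0,0],0]]}}

```text
clock: 20.85
tool_pos: [0.4229, -0.0113, 0.1016]
orientation: [-179.9, 0.0, -90.4]
force: [-0.5, 0.1, 6.8]
opening: 0.0115
gripper_force: 30.0
```

Second blank: about 0–1 N drag against about 8.7 N normal, so it glides and is polished. It goes to the middle case pocket.

Request:
{"method": "send_rows", "body": {"deltas": [[[0,0,-0.01],0],[[0,0,-0.025],0],[[0,0,-0.045],0],[[0,0,-0.06],0],[[0,0,-0.06],0]]}}

```text
clock: 21.27
tool_pos: [0.4231, -0.0115, 0.1513]
orientation: [-179.8, 0.1, -90.4]
force: [0.4, -0.4, -1.8]
opening: 0.0118
gripper_force: 30.0
```

Request:
{"method": "send_rows", "body": {"deltas": [[[-0.018,-0.026,0],0],[[-0.036,-0.052,0],0],[[-0.054,-0.078,0],0],[[-0.072,-0.104,0],0],[[-0.09,-0.13,0],0]]}}

```text
clock: 21.68
tool_pos: [0.5271, 0.0598, 0.1483]
orientation: [179.9, -0.0, -90.4]
force: [-0.1, 0.6, -1.8]
opening: 0.0118
gripper_force: 30.0
```

Request:
{"method": "send_rows", "body": {"deltas": [[[-0.02,-0.03,0],0],[[-0.04,-0.06,0],0],[[-0.06,-0.09,0],0],[[-0.075,-0.115,0],0],[[-0.087,-0.13,0],0]]}}

```text
clock: 22.1
tool_pos: [0.6328, 0.1291, 0.1477]
orientation: [179.9, -0.0, -90.4]
force: [0.7, -0.1, -1.8]
opening: 0.0118
gripper_force: 30.0
```

Request:
{"method": "send_rows", "body": {"deltas": [[[0,0,0],0],[[0,0,0.005],0],[[0,0,0.015],0],[[0,0,0.025],0],[[0,0,0.035],0]]}}

```text
clock: 22.52
tool_pos: [0.6304, 0.1277, 0.12]
orientation: [179.9, -0.0, -90.4]
force: [-0.2, 0.6, -1.8]
opening: 0.0119
gripper_force: 30.0
```

Request:
{"method": "send_rows", "body": {"deltas": [[[0,0,0.005],0],[[0,0,0.01],0],[[0,0,0.015],0],[[0,0,0.02],0],[[0,0,0.02],0]]}}

```text
clock: 22.93
tool_pos: [0.6309, 0.1282, 0.1043]
orientation: [179.9, -0.0, -90.4]
force: [-0.3, -0.1, -1.8]
opening: 0.0113
gripper_force: 30.0
```

Request:
{"method": "send_rows", "body": {"deltas": [[[0,0,0],0],[[0,0,0],0],[[0,0,0],0],[[0,0,0],0],[[0,0,0],0]]}}

```text
clock: 23.35
tool_pos: [0.6314, 0.1284, 0.1054]
orientation: [-180.0, 0.0, -90.4]
force: [0.6, 0.1, -0.9]
opening: 0.0116
gripper_force: 30.0
```

Request:
{"method": "send_rows", "body": {"deltas": [[[0,0,0.003],0],[[0,0,0.006],0],[[0,0,0.009],0],[[0,0,0.0105],0],[[0,0,0.011],0]]}}

```text
clock: 23.77
tool_pos: [0.6311, 0.1283, 0.0958]
orientation: [180.0, -0.0, -90.4]
force: [-0.5, 0.1, -1.8]
opening: 0.0116
gripper_force: 30.0
```

Request:
{"method": "send_rows", "body": {"deltas": [[[0,0,0.0005],0],[[0,0,0.001],0],[[0,0,0.0013],0],[[0,0,0.0013],0],[[0,0,0.0013],0]]}}

```text
clock: 24.18
tool_pos: [0.6315, 0.1284, 0.0957]
orientation: [-180.0, 0.0, -90.4]
force: [-1.0, -1.0, 2.3]
opening: 0.0118
gripper_force: 30.0
```

Request:
{"method": "send_rows", "body": {"deltas": [[[0,0,0],0],[[0,0,0],0],[[0,0,0],0],[[0,0,0],0],[[0,0,0],0]], "gripper": 0.3}}

```text
clock: 24.6
tool_pos: [0.6313, 0.1284, 0.0952]
orientation: [180.0, -0.0, -90.4]
force: [0.1, 0.2, -0.0]
opening: 0.0263
gripper_force: 0.0
```

Request:
{"method": "send_rows", "body": {"deltas": [[[0,0,-0.01],0],[[0,0,-0.02],0],[[0,0,-0.04],0],[[0,0,-0.06],0],[[0,0,-0.08],0]]}}

```text
clock: 25.02
tool_pos: [0.6315, 0.1284, 0.1609]
orientation: [-180.0, 0.0, -90.4]
force: [-0.5, -0.2, -0.7]
opening: 0.0265
gripper_force: 0.0
```

```bash
python3 look.py '[[0.4902,-0.3605],[0.422,-0.3633]]'; python3 plan.py '[[0.56,-0.1,0.16,-90.4],[0.49,-0.36,0.145,-67],[0.49,-0.36,0.105,-67]]' '[0.632,0.1284,0.16,-90.4]'
```

```text
[0.4902, -0.3605] [ 0.4902 -0.3601] 23.3 1.86
[0.422, -0.3633] [ 0.4219 -0.3636] -19.2 2.46
[[0.1431, 0.044, 0.0], -0.0] -> [0.596 0.014 0.16 ] -90.4
[[0.1431, 0.044, 0.0], -0.0] -> [ 0.56 -0.1   0.16] -90.4
[[0.1628, 0.0426, 0.0094], -0.13] -> [ 0.525 -0.23   0.152] -78.7
[[0.1508, 0.0747, 0.0094], -0.13] -> [ 0.49  -0.36   0.145] -67.0
[[0.0, 0.0, 0.05], -0.0] -> [ 0.49  -0.36   0.105] -67.0
```

Request:
{"method": "send_rows", "body": {"deltas": [[[0.035,0.011,0],0],[[0.07,0.022,0],0],[[0.1,0.033,0],0],[[0.13,0.04,0],0],[[0.165,0.05,0],0]], "gripper": 0.45}}

```text
clock: 25.48
tool_pos: [0.5905, -0.0039, 0.1605]
orientation: [-179.9, 0.0, -90.4]
force: [1.2, -0.3, -0.3]
opening: 0.0395
gripper_force: 0.0
```

Request:
{"method": "send_rows", "body": {"deltas": [[[0.025,0.008,0],0],[[0.05,0.016,0],0],[[0.075,0.024,0],0],[[0.1,0.032,0],0],[[0.1212,0.038,0],0]]}}

```text
clock: 25.9
tool_pos: [0.5589, -0.1013, 0.1603]
orientation: [-179.9, 0.0, -90.4]
force: [-0.1, -0.7, 0.6]
opening: 0.0395
gripper_force: 0.0
```

Request:
{"method": "send_rows", "body": {"deltas": [[[0.033,0.0085,0.002],-0.026],[[0.066,0.017,0.004],-0.052],[[0.099,0.0255,0.006],-0.078],[[0.132,0.034,0.008],-0.104],[[0.1628,0.0426,0.0094],-0.13]]}}

```text
clock: 26.32
tool_pos: [0.5241, -0.2314, 0.1527]
orientation: [-179.9, -0.0, -78.6]
force: [1.0, -0.8, -0.3]
opening: 0.0396
gripper_force: 0.0
```

Request:
{"method": "send_rows", "body": {"deltas": [[[0.03,0.015,0.002],-0.026],[[0.065,0.032,0.004],-0.052],[[0.1,0.05,0.006],-0.078],[[0.135,0.067,0.008],-0.11],[[0.1508,0.0747,0.0094],-0.13]]}}

```text
clock: 26.73
tool_pos: [0.4884, -0.363, 0.145]
orientation: [-180.0, -0.1, -66.9]
force: [0.7, -0.5, 0.2]
opening: 0.0395
gripper_force: 0.0
```

Request:
{"method": "send_rows", "body": {"deltas": [[[0,0,0.01],0],[[0,0,0.025],0],[[0,0,0.04],0],[[0,0,0.05],0],[[0,0,0.05],0]]}}

```text
clock: 27.15
tool_pos: [0.4886, -0.3593, 0.1028]
orientation: [179.9, 0.1, -67.0]
force: [-1.1, -0.2, 0.5]
opening: 0.0394
gripper_force: 0.0
```

Request:
{"method": "send_rows", "body": {"deltas": [[[0,0,0],0],[[0,0,0],0],[[0,0,0],0],[[0,0,0],0],[[0,0,0],0]]}}

```text
clock: 27.57
tool_pos: [0.4896, -0.3601, 0.1048]
orientation: [-180.0, -0.0, -67.0]
force: [1.1, -0.6, 0.4]
opening: 0.0397
gripper_force: 0.0
```

```bash
python3 plan.py '[[0.4902,-0.3602,0.0837,-67]]'
```

```text
[[0.0004, -0.0006, 0.0264], 0.0] -> [ 0.49  -0.36   0.084] -67.0
```

```bash
python3 plan.py '[[0.422,-0.06,0.148,-90.4]]' '[0.49,-0.36,0.148,-67]'
```

```text
[[-0.1892, -0.0341, 0.0], 0.13] -> [ 0.456 -0.21   0.148] -78.7
[[-0.1922, 0.0049, 0.0], 0.13] -> [ 0.422 -0.06   0.148] -90.4
```

Request:
{"method": "send_rows", "body": {"deltas": [[[0,0,0.01],0],[[0,0,0.02],0],[[0,0,0.0265],0],[[0,0,0.0265],0],[[0,0,0.0265],0]]}}

```text
clock: 27.98
tool_pos: [0.4889, -0.36, 0.0822]
orientation: [179.9, 0.1, -67.0]
force: [-0.8, 0.4, 0.6]
opening: 0.0394
gripper_force: 0.0
```

Request:
{"method": "send_rows", "body": {"deltas": [[[0,0,0],0],[[0,0,0],0],[[0,0,0],0],[[0,0,0],0],[[0,0,0],0]], "gripper": 0}}

```text
clock: 28.4
tool_pos: [0.4893, -0.3601, 0.0833]
orientation: [-180.0, -0.0, -67.0]
force: [0.4, 0.5, 1.8]
opening: 0.0114
gripper_force: 25.1
```

Request:
{"method": "send_rows", "body": {"deltas": [[[0,0,0],0],[[0,0,0],0],[[0,0,0],0],[[0,0,0],0],[[0,0,0],0]]}}

```text
clock: 28.82
tool_pos: [0.4893, -0.3601, 0.0833]
orientation: [-180.0, -0.0, -67.0]
force: [-0.2, 1.2, 3.6]
opening: 0.0121
gripper_force: 30.0
```

Request:
{"method": "send_rows", "body": {"deltas": [[[0,0,-0.01],0],[[0,0,-0.03],0],[[0,0,-0.05],0],[[0,0,-0.075],0],[[0,0,-0.08],0]]}}

```text
clock: 29.23
tool_pos: [0.4906, -0.3607, 0.1504]
orientation: [-179.8, -0.2, -67.0]
force: [2.0, -0.4, -0.6]
opening: 0.012
gripper_force: 30.0
```

Request:
{"method": "send_rows", "body": {"deltas": [[[-0.038,-0.007,0],0.026],[[-0.076,-0.014,0],0.052],[[-0.114,-0.021,0],0.078],[[-0.152,-0.028,0],0.104],[[-0.1892,-0.0341,0],0.13]]}}

```text
clock: 29.65
tool_pos: [0.4545, -0.2088, 0.1467]
orientation: [180.0, 0.0, -78.9]
force: [0.9, 0.4, -1.5]
opening: 0.0121
gripper_force: 30.0
```

Request:
{"method": "send_rows", "body": {"deltas": [[[-0.04,0.001,0],0.026],[[-0.08,0.002,0],0.052],[[-0.12,0.003,0],0.078],[[-0.16,0.004,0],0.11],[[-0.1922,0.005,0],0.13]]}}

```text
clock: 30.07
tool_pos: [0.4203, -0.0585, 0.1469]
orientation: [180.0, 0.0, -90.6]
force: [0.8, -0.6, -2.6]
opening: 0.0119
gripper_force: 30.0
```

Request:
{"method": "send_rows", "body": {"deltas": [[[0,0,0.01],0],[[0,0,0.025],0],[[0,0,0.04],0],[[0,0,0.05],0],[[0,0,0.05],0]]}}

```text
clock: 30.48
tool_pos: [0.4202, -0.0605, 0.1055]
orientation: [179.8, -0.0, -90.4]
force: [-0.5, 0.1, -2.0]
opening: 0.0117
gripper_force: 30.0
```

Request:
{"method": "send_rows", "body": {"deltas": [[[0,0,0],0],[[0,0,0],0],[[0,0,0],0],[[0,0,0],0],[[0,0,0],0]]}}

```text
clock: 30.9
tool_pos: [0.4215, -0.0601, 0.1074]
orientation: [-180.0, 0.0, -90.4]
force: [-0.2, 0.0, -1.1]
opening: 0.0117
gripper_force: 30.0
```

Request:
{"method": "send_rows", "body": {"deltas": [[[0,0,0.002],0],[[0,0,0.004],0],[[0,0,0.0055],0],[[0,0,0.0065],0],[[0,0,0.0065],0]]}}

```text
clock: 31.32
tool_pos: [0.4211, -0.0601, 0.1016]
orientation: [180.0, -0.0, -90.4]
force: [0.2, -0.4, -1.4]
opening: 0.0118
gripper_force: 30.0
```

Request:
{"method": "send_rows", "body": {"deltas": [[[0,0,0.0005],0],[[0,0,0.001],0],[[0,0,0.0018],0],[[0,0,0.0018],0],[[0,0,0.0018],0]]}}

```text
clock: 31.73
tool_pos: [0.4224, -0.0599, 0.1012]
orientation: [-179.9, 0.0, -90.4]
force: [0.9, -1.3, 5.4]
opening: 0.0119
gripper_force: 30.0
```

Request:
{"method": "send_rows", "body": {"deltas": [[[-0.006,0,0],0],[[-0.012,0,0],0],[[-0.018,0,0],0],[[-0.024,0,0],0],[[-0.03,0,0],0]]}}

```text
clock: 32.15
tool_pos: [0.4225, -0.0357, 0.1012]
orientation: [-179.9, 0.0, -90.4]
force: [0.3, -0.2, 5.7]
opening: 0.0119
gripper_force: 30.0
```

Request:
{"method": "send_rows", "body": {"deltas": [[[-0.006,0,0],0],[[-0.012,0,0],0],[[-0.018,0,0],0],[[-0.024,0,0],0],[[-0.03,0,0],0]]}}

```text
clock: 32.57
tool_pos: [0.4226, -0.0116, 0.1012]
orientation: [-179.9, 0.0, -90.4]
force: [0.3, 0.2, 6.4]
opening: 0.0115
gripper_force: 30.0
```

Third also glides (drag about 0.2 N against about 7.5 N), so it's polished and goes to the −y case pocket.

Request:
{"method": "send_rows", "body": {"deltas": [[[0,0,-0.01],0],[[0,0,-0.025],0],[[0,0,-0.045],0],[[0,0,-0.06],0],[[0,0,-0.06],0]]}}

```text
clock: 32.98
tool_pos: [0.4227, -0.0119, 0.1508]
orientation: [-179.8, 0.1, -90.4]
force: [1.1, -0.6, -1.8]
opening: 0.0118
gripper_force: 30.0
```

Request:
{"method": "send_rows", "body": {"deltas": [[[-0.01,-0.026,0],0],[[-0.02,-0.052,0],0],[[-0.03,-0.078,0],0],[[-0.04,-0.104,0],0],[[-0.05,-0.13,0],0]]}}

```text
clock: 33.4
tool_pos: [0.5264, 0.0272, 0.1478]
orientation: [179.9, -0.0, -90.4]
force: [0.7, -0.6, -1.6]
opening: 0.0117
gripper_force: 30.0
```

Request:
{"method": "send_rows", "body": {"deltas": [[[-0.012,-0.03,0],0],[[-0.024,-0.06,0],0],[[-0.036,-0.09,0],0],[[-0.047,-0.115,0],0],[[-0.0526,-0.1307,0],0]]}}

```text
clock: 33.82
tool_pos: [0.6324, 0.0691, 0.1473]
orientation: [180.0, -0.0, -90.4]
force: [0.6, -0.6, -1.5]
opening: 0.0118
gripper_force: 30.0
```

Request:
{"method": "send_rows", "body": {"deltas": [[[0,0,0],0],[[0,0,0.005],0],[[0,0,0.015],0],[[0,0,0.025],0],[[0,0,0.035],0]]}}

```text
clock: 34.23
tool_pos: [0.6298, 0.0681, 0.1193]
orientation: [180.0, -0.0, -90.4]
force: [-0.0, -0.2, -1.9]
opening: 0.0116
gripper_force: 30.0
```

Request:
{"method": "send_rows", "body": {"deltas": [[[0,0,0.005],0],[[0,0,0.01],0],[[0,0,0.015],0],[[0,0,0.02],0],[[0,0,0.02],0]]}}

```text
clock: 34.65
tool_pos: [0.6304, 0.0684, 0.1036]
orientation: [179.9, -0.0, -90.4]
force: [0.0, -0.1, -1.8]
opening: 0.0118
gripper_force: 30.0
```

Request:
{"method": "send_rows", "body": {"deltas": [[[0,0,0],0],[[0,0,0],0],[[0,0,0],0],[[0,0,0],0],[[0,0,0],0]]}}

```text
clock: 35.07
tool_pos: [0.6309, 0.0685, 0.1047]
orientation: [-180.0, 0.0, -90.4]
force: [0.2, 0.0, -1.4]
opening: 0.0115
gripper_force: 30.0
```

Request:
{"method": "send_rows", "body": {"deltas": [[[0,0,0.003],0],[[0,0,0.006],0],[[0,0,0.009],0],[[0,0,0.0105],0],[[0,0,0.011],0]]}}

```text
clock: 35.48
tool_pos: [0.6307, 0.0684, 0.0953]
orientation: [180.0, -0.0, -90.4]
force: [-0.4, -1.2, 0.3]
opening: 0.0115
gripper_force: 30.0
```

Request:
{"method": "send_rows", "body": {"deltas": [[[0,0,0.0005],0],[[0,0,0.001],0],[[0,0,0.0013],0],[[0,0,0.0013],0],[[0,0,0.0013],0]]}}

```text
clock: 35.9
tool_pos: [0.6311, 0.0685, 0.0953]
orientation: [-179.9, 0.0, -90.4]
force: [-1.3, -0.6, 5.6]
opening: 0.0116
gripper_force: 30.0
```

Request:
{"method": "send_rows", "body": {"deltas": [[[0,0,0],0],[[0,0,0],0],[[0,0,0],0],[[0,0,0],0],[[0,0,0],0]], "gripper": 0.3}}

```text
clock: 36.32
tool_pos: [0.6306, 0.0685, 0.0943]
orientation: [180.0, -0.0, -90.4]
force: [0.1, -1.3, 0.7]
opening: 0.0261
gripper_force: 0.0
```

Request:
{"method": "send_rows", "body": {"deltas": [[[0,0,-0.01],0],[[0,0,-0.02],0],[[0,0,-0.04],0],[[0,0,-0.06],0],[[0,0,-0.08],0]]}}

```text
clock: 36.73
tool_pos: [0.6309, 0.0685, 0.1602]
orientation: [-180.0, 0.0, -90.4]
force: [0.2, -0.1, 0.4]
opening: 0.0265
gripper_force: 0.0
```

```bash
python3 look.py '[[0.422,-0.3633]]'; python3 plan.py '[[0.52,-0.15,0.155,-100],[0.422,-0.3636,0.145,-109],[0.422,-0.3636,0.105,-109]]' '[0.631,0.0685,0.16,-90.4]'
```

```text
[0.422, -0.3633] [ 0.4219 -0.3636] 160.8 2.52
[[0.137, 0.0684, 0.0031], 0.0533] -> [ 0.576 -0.041  0.158] -95.2
[[0.1423, 0.0567, 0.0031], 0.0533] -> [ 0.52  -0.15   0.155] -100.0
[[0.1421, 0.0371, 0.0063], 0.05] -> [ 0.471 -0.257  0.15 ] -104.5
[[0.1446, 0.0259, 0.0063], 0.05] -> [ 0.422 -0.364  0.145] -109.0
[[0.0, 0.0, 0.05], -0.0] -> [ 0.422 -0.364  0.105] -109.0
```

Request:
{"method": "send_rows", "body": {"deltas": [[[0.027,0.014,0.001],0.01],[[0.054,0.028,0.001],0.02],[[0.081,0.042,0.002],0.03],[[0.108,0.055,0.003],0.042],[[0.137,0.0684,0.0031],0.0533]], "gripper": 0.45}}

```text
clock: 37.2
tool_pos: [0.5749, -0.0414, 0.157]
orientation: [-179.9, 0.0, -95.2]
force: [0.3, -0.9, 0.1]
opening: 0.0393
gripper_force: 0.0
```

Request:
{"method": "send_rows", "body": {"deltas": [[[0.028,0.011,0.001],0.01],[[0.056,0.022,0.001],0.02],[[0.084,0.033,0.002],0.03],[[0.112,0.045,0.003],0.042],[[0.1423,0.0567,0.0031],0.0533]]}}

```text
clock: 37.62
tool_pos: [0.5194, -0.1508, 0.1545]
orientation: [-179.9, 0.0, -100.0]
force: [0.7, 0.1, 0.8]
opening: 0.0397
gripper_force: 0.0
```

Request:
{"method": "send_rows", "body": {"deltas": [[[0.028,0.0075,0.001],0.01],[[0.056,0.015,0.002],0.02],[[0.084,0.022,0.003],0.03],[[0.112,0.03,0.005],0.04],[[0.1421,0.0371,0.0063],0.05]]}}

```text
clock: 38.03
tool_pos: [0.4705, -0.2576, 0.1495]
orientation: [-179.9, 0.0, -104.5]
force: [0.2, 0.9, 0.4]
opening: 0.0395
gripper_force: 0.0
```

Request:
{"method": "send_rows", "body": {"deltas": [[[0.03,0.0055,0.001],0.01],[[0.06,0.011,0.002],0.02],[[0.09,0.0165,0.003],0.03],[[0.12,0.022,0.005],0.04],[[0.1446,0.0259,0.0063],0.05]]}}

```text
clock: 38.45
tool_pos: [0.4212, -0.365, 0.1444]
orientation: [-179.9, -0.0, -109.1]
force: [0.3, -0.6, 0.6]
opening: 0.0396
gripper_force: 0.0
```

Request:
{"method": "send_rows", "body": {"deltas": [[[0,0,0.01],0],[[0,0,0.025],0],[[0,0,0.04],0],[[0,0,0.05],0],[[0,0,0.05],0]]}}

```text
clock: 38.87
tool_pos: [0.4211, -0.363, 0.1023]
orientation: [179.9, 0.0, -109.0]
force: [-0.7, 0.3, 0.2]
opening: 0.0395
gripper_force: 0.0
```

Request:
{"method": "send_rows", "body": {"deltas": [[[0,0,0],0],[[0,0,0],0],[[0,0,0],0],[[0,0,0],0],[[0,0,0],0]]}}

```text
clock: 39.28
tool_pos: [0.422, -0.3636, 0.1041]
orientation: [-179.9, -0.0, -109.0]
force: [-0.8, 0.6, -0.1]
opening: 0.0397
gripper_force: 0.0
```

```bash
python3 plan.py '[[0.4219,-0.3636,0.0837,-109.2]]'; python3 plan.py '[[0.422,-0.06,0.148,-90.4]]' '[0.422,-0.3636,0.148,-109]'
```

```text
[[0.0001, 0.0002, 0.0255], 0.0024] -> [ 0.422 -0.364  0.084] -109.2
[[-0.1794, 0.0618, 0.0], -0.1033] -> [ 0.422 -0.212  0.148] -99.7
[[-0.187, 0.032, 0.0], -0.1033] -> [ 0.422 -0.06   0.148] -90.4
```

Request:
{"method": "send_rows", "body": {"deltas": [[[0,0,0.01],0],[[0,0,0.02],0],[[0,0,0.0255],0],[[0,0,0.0255],0],[[0,0,0.0255],0]]}}

```text
clock: 39.7
tool_pos: [0.4213, -0.3635, 0.0824]
orientation: [179.9, 0.0, -109.0]
force: [0.3, 0.3, -0.8]
opening: 0.0398
gripper_force: 0.0
```

Request:
{"method": "send_rows", "body": {"deltas": [[[0,0,0],0],[[0,0,0],0],[[0,0,0],0],[[0,0,0],0],[[0,0,0],0]], "gripper": 0}}

```text
clock: 40.12
tool_pos: [0.4212, -0.3634, 0.0832]
orientation: [179.9, -0.0, -109.0]
force: [-3.6, 0.4, 3.5]
opening: 0.0118
gripper_force: 24.3
```

Request:
{"method": "send_rows", "body": {"deltas": [[[0,0,0],0],[[0,0,0],0],[[0,0,0],0],[[0,0,0],0],[[0,0,0],0]]}}

```text
clock: 40.53
tool_pos: [0.4212, -0.3634, 0.0833]
orientation: [179.9, -0.0, -109.0]
force: [-5.2, 1.1, 5.9]
opening: 0.0118
gripper_force: 30.0
```

Request:
{"method": "send_rows", "body": {"deltas": [[[0,0,-0.01],0],[[0,0,-0.03],0],[[0,0,-0.05],0],[[0,0,-0.075],0],[[0,0,-0.08],0]]}}

```text
clock: 40.95
tool_pos: [0.4236, -0.3644, 0.1505]
orientation: [-179.7, -0.0, -109.0]
force: [1.1, 0.3, -0.7]
opening: 0.0117
gripper_force: 30.0
```

Request:
{"method": "send_rows", "body": {"deltas": [[[-0.036,0.012,0],-0.02],[[-0.072,0.024,0],-0.04],[[-0.108,0.036,0],-0.06],[[-0.144,0.049,0],-0.08],[[-0.1794,0.0618,0],-0.1033]]}}

```text
clock: 41.37
tool_pos: [0.4217, -0.2105, 0.1469]
orientation: [-180.0, 0.0, -99.7]
force: [1.0, -0.4, -1.2]
opening: 0.0118
gripper_force: 30.0
```

Request:
{"method": "send_rows", "body": {"deltas": [[[-0.04,0.007,0],-0.02],[[-0.08,0.014,0],-0.04],[[-0.12,0.021,0],-0.06],[[-0.16,0.028,0],-0.09],[[-0.187,0.032,0],-0.1033]]}}

```text
clock: 41.78
tool_pos: [0.4217, -0.0577, 0.1472]
orientation: [-179.9, 0.0, -90.2]
force: [0.5, -0.5, -1.8]
opening: 0.0118
gripper_force: 30.0
```

Request:
{"method": "send_rows", "body": {"deltas": [[[0,0,0.01],0],[[0,0,0.025],0],[[0,0,0.04],0],[[0,0,0.05],0],[[0,0,0.05],0]]}}

```text
clock: 42.2
tool_pos: [0.4208, -0.0603, 0.1056]
orientation: [179.9, -0.0, -90.4]
force: [0.5, -0.7, -1.6]
opening: 0.0117
gripper_force: 30.0
```

Request:
{"method": "send_rows", "body": {"deltas": [[[0,0,0],0],[[0,0,0],0],[[0,0,0],0],[[0,0,0],0],[[0,0,0],0]]}}

```text
clock: 42.62
tool_pos: [0.422, -0.06, 0.1076]
orientation: [-179.9, 0.0, -90.4]
force: [0.3, -0.0, -1.3]
opening: 0.0119
gripper_force: 30.0
```

Request:
{"method": "send_rows", "body": {"deltas": [[[0,0,0.002],0],[[0,0,0.004],0],[[0,0,0.0055],0],[[0,0,0.0065],0],[[0,0,0.0065],0]]}}

```text
clock: 43.03
tool_pos: [0.4216, -0.06, 0.1017]
orientation: [180.0, -0.0, -90.4]
force: [0.2, -0.8, -2.2]
opening: 0.0119
gripper_force: 30.0
```

Request:
{"method": "send_rows", "body": {"deltas": [[[0,0,0.0005],0],[[0,0,0.001],0],[[0,0,0.0018],0],[[0,0,0.0018],0],[[0,0,0.0018],0]]}}

```text
clock: 43.45
tool_pos: [0.4221, -0.06, 0.1012]
orientation: [-180.0, -0.0, -90.4]
force: [-3.3, 0.0, 8.8]
opening: 0.0121
gripper_force: 30.0
```

Request:
{"method": "send_rows", "body": {"deltas": [[[-0.006,0,0],0],[[-0.012,0,0],0],[[-0.018,0,0],0],[[-0.024,0,0],0],[[-0.03,0,0],0]]}}

```text
clock: 43.87
tool_pos: [0.4227, -0.0358, 0.1012]
orientation: [-179.9, -0.0, -90.4]
force: [0.0, -1.3, 5.1]
opening: 0.0116
gripper_force: 30.0
```

Request:
{"method": "send_rows", "body": {"deltas": [[[-0.006,0,0],0],[[-0.012,0,0],0],[[-0.018,0,0],0],[[-0.024,0,0],0],[[-0.03,0,0],0]]}}

```text
clock: 44.28
tool_pos: [0.4228, -0.0117, 0.1012]
orientation: [-179.9, 0.0, -90.4]
force: [0.2, -2.0, 6.0]
opening: 0.0121
gripper_force: 30.0
```

The fourth also reads low (about 1.7 N). At least one must be ground, so my test needs a stronger press for contrast.

Request:
{"method": "send_rows", "body": {"deltas": [[[0,0,0.0005],0],[[0,0,0.001],0],[[0,0,0.0015],0],[[0,0,0.0015],0],[[0,0,0.0015],0]]}}

```text
clock: 44.7
tool_pos: [0.4235, -0.0114, 0.1011]
orientation: [-179.8, 0.0, -90.3]
force: [-5.9, 2.7, 24.1]
opening: 0.0116
gripper_force: 30.0
```

Request:
{"method": "send_rows", "body": {"deltas": [[[0.006,0,0],0],[[0.012,0,0],0],[[0.018,0,0],0],[[0.024,0,0],0],[[0.03,0,0],0]]}}

```text
clock: 45.12
tool_pos: [0.4248, -0.0351, 0.1012]
orientation: [-179.7, 0.1, -90.3]
force: [0.6, 4.1, 13.5]
opening: 0.0117
gripper_force: 30.0
```

```bash
python3 -c "
from plant import ctrl
o=ctrl.get_obs();print(o['force'],o['moment'],o['qvel'].round(2))"
```

```text
[ 0.64222798  4.10628538 13.51638194] [ 1.36174206  0.06932499 -0.04594926] [-8.02  0.33  0.51 -0.03 -0.15  8.05]
```

Request:
{"method": "send_rows", "body": {"deltas": [[[0.006,0,0],0],[[0.012,0,0],0],[[0.018,0,0],0],[[0.024,0,0],0],[[0.03,0,0],0]]}}

```text
clock: 45.53
tool_pos: [0.4246, -0.0593, 0.1012]
orientation: [-179.7, 0.1, -90.3]
force: [0.5, 3.1, 15.0]
opening: 0.0119
gripper_force: 30.0
```

Request:
{"method": "send_rows", "body": {"deltas": [[[-0.006,0,0],0],[[-0.012,0,0],0],[[-0.018,0,0],0],[[-0.024,0,0],0],[[-0.03,0,0],0]]}}

```text
clock: 45.95
tool_pos: [0.424, -0.0357, 0.1011]
orientation: [-179.8, -0.0, -90.3]
force: [0.9, -3.7, 18.1]
opening: 0.0117
gripper_force: 30.0
```

Request:
{"method": "send_rows", "body": {"deltas": [[[-0.006,0,0],0],[[-0.012,0,0],0],[[-0.018,0,0],0],[[-0.024,0,0],0],[[-0.03,0,0],0]]}}

```text
clock: 46.37
tool_pos: [0.4241, -0.0116, 0.1011]
orientation: [-179.8, 0.0, -90.3]
force: [-0.6, -4.1, 17.2]
opening: 0.012
gripper_force: 30.0
```

Request:
{"method": "send_rows", "body": {"deltas": [[[0.015,0,0],0],[[0.03,0,0],0],[[0.045,0,0],0],[[0.06,0,0],0],[[0.075,0,0],0]]}}

```text
clock: 46.78
tool_pos: [0.4245, -0.0717, 0.1012]
orientation: [-179.7, 0.1, -90.3]
force: [0.5, 3.6, 15.3]
opening: 0.0121
gripper_force: 30.0
```

Request:
{"method": "send_rows", "body": {"deltas": [[[-0.015,0,0],0],[[-0.03,0,0],0],[[-0.045,0,0],0],[[-0.06,0,0],0],[[-0.075,0,0],0]]}}

```text
clock: 47.2
tool_pos: [0.4241, -0.0114, 0.1011]
orientation: [-179.8, 0.0, -90.3]
force: [-0.4, -4.7, 17.0]
opening: 0.0117
gripper_force: 30.0
```

Request:
{"method": "send_rows", "body": {"deltas": [[[0.002,0,0],0],[[0.004,0,0],0],[[0.006,0,0],0],[[0.008,0,0],0],[[0.01,0,0],0]]}}

```text
clock: 47.62
tool_pos: [0.4249, -0.0188, 0.1012]
orientation: [-179.7, 0.1, -90.3]
force: [-0.4, 4.7, 14.5]
opening: 0.0117
gripper_force: 30.0
```

Request:
{"method": "send_rows", "body": {"deltas": [[[0,0,0],0],[[0,0,0],0],[[0,0,0],0],[[0,0,0],0],[[0,0,0],0]]}}

```text
clock: 48.03
tool_pos: [0.4249, -0.0189, 0.1012]
orientation: [-179.7, 0.1, -90.3]
force: [1.8, 1.8, 14.4]
opening: 0.0117
gripper_force: 30.0
```

```bash
python3 - <<'E'
from h import *
s=ctrl.snapshot("side"); save(s,"side2"); t=ctrl.snapshot("top"); save(t,"top2")
a=s["color"][140:330,130:340,::-1]; cv2.imwrite("pics/c4.png",cv2.resize(a,None,fx=3,fy=3,interpolation=cv2.INTER_CUBIC))
for n,q in(("s",s),("t",t)):
    for d in ctrl.boxes_of(q,"blank_a_mid"): u,v=d["xy"][0]*512,d["xy"][1]*384; print(n,round(d["conf"],2),round(u),round(v),ray(q,u,v,.02).round(3))
E
```

```text
t 0.39 225 178 [0.626 0.122 0.02 ]
```

View pics/c4.png

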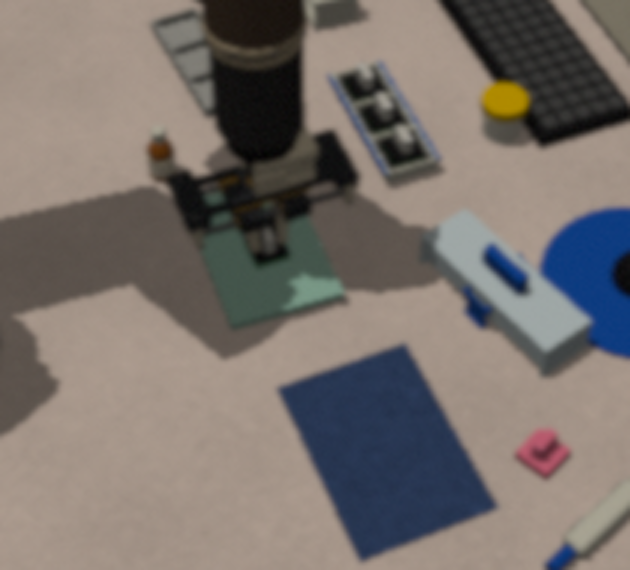

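The crop shows the plate with blank 4 held on it at about (268,245), three blanks seated in the case at about (365,80), (383,107) and (403,140), and an empty mat, so there are four blanks. I'll check blank 4 along the other direction.

Request:
{"method": "send_rows", "body": {"deltas": [[[0,0.007,0],0],[[0,0.014,0],0],[[0,0.021,0],0],[[0,0.028,0],0],[[0,0.035,0],0]]}}

```text
clock: 48.65
tool_pos: [0.3973, -0.0185, 0.1012]
orientation: [-179.6, 0.1, -90.3]
force: [4.0, -0.1, 12.3]
opening: 0.0121
gripper_force: 30.0
```

Request:
{"method": "send_rows", "body": {"deltas": [[[0,-0.007,0],0],[[0,-0.014,0],0],[[0,-0.021,0],0],[[0,-0.028,0],0],[[0,-0.035,0],0]]}}

```text
clock: 49.07
tool_pos: [0.4231, -0.0199, 0.1011]
orientation: [-179.9, -0.0, -90.3]
force: [-7.6, -0.5, 26.9]
opening: 0.0115
gripper_force: 30.0
```

Request:
{"method": "send_rows", "body": {"deltas": [[[0,-0.007,0],0],[[0,-0.014,0],0],[[0,-0.021,0],0],[[0,-0.028,0],0],[[0,-0.035,0],0]]}}

```text
clock: 49.48
tool_pos: [0.451, -0.0202, 0.1011]
orientation: [-179.9, -0.0, -90.3]
force: [-6.5, -0.0, 24.5]
opening: 0.0117
gripper_force: 30.0
```

Request:
{"method": "send_rows", "body": {"deltas": [[[0,0.007,0],0],[[0,0.014,0],0],[[0,0.021,0],0],[[0,0.028,0],0],[[0,0.035,0],0]]}}

```text
clock: 49.9
tool_pos: [0.4252, -0.0189, 0.1012]
orientation: [-179.6, 0.1, -90.3]
force: [4.1, 0.3, 12.1]
opening: 0.0116
gripper_force: 30.0
```

Blank 4 has µ ≈ 0.2–0.28 in every direction. Blanks 2 and 3 read about 0.03, and blank 1 about 0.24. That suggests two classes with forces read low, so I'll put 4 in the tray and retest the others at the same stronger press.

```bash
python3 plan.py '[[0.4655,0.2627,0.155,-85.3]]' '[0.4235,-0.0189,0.155,-90.4]'
```

```text
[[-0.1762, -0.025, 0.0], -0.0283] -> [0.444 0.122 0.155] -87.8
[[-0.1749, -0.0328, 0.0], -0.0283] -> [0.466 0.263 0.155] -85.3
```

Request:
{"method": "send_rows", "body": {"deltas": [[[0,0,-0.01],0],[[0,0,-0.025],0],[[0,0,-0.045],0],[[0,0,-0.068],0],[[0,0,-0.068],0]]}}

```text
clock: 50.32
tool_pos: [0.4234, -0.0196, 0.1567]
orientation: [-179.8, 0.1, -90.4]
force: [1.0, 0.6, -0.7]
opening: 0.0117
gripper_force: 30.0
```

Request:
{"method": "send_rows", "body": {"deltas": [[[-0.035,-0.005,0],-0.006],[[-0.07,-0.01,0],-0.012],[[-0.105,-0.015,0],-0.018],[[-0.14,-0.02,0],-0.024],[[-0.1762,-0.025,0],-0.0283]]}}

```text
clock: 50.73
tool_pos: [0.4426, 0.1218, 0.1534]
orientation: [180.0, -0.0, -87.9]
force: [0.5, -0.5, -2.0]
opening: 0.012
gripper_force: 30.0
```

Request:
{"method": "send_rows", "body": {"deltas": [[[-0.04,-0.008,0],-0.006],[[-0.08,-0.016,0],-0.012],[[-0.12,-0.023,0],-0.018],[[-0.16,-0.03,0],-0.024],[[-0.1749,-0.0328,0],-0.0283]]}}

```text
clock: 51.15
tool_pos: [0.4647, 0.2653, 0.1533]
orientation: [-180.0, 0.0, -85.2]
force: [-0.2, -0.3, -0.4]
opening: 0.0119
gripper_force: 30.0
```

Request:
{"method": "send_rows", "body": {"deltas": [[[0,0,0],0],[[0,0,0.015],0],[[0,0,0.03],0],[[0,0,0.045],0],[[0,0,0.06],0]]}}

```text
clock: 51.57
tool_pos: [0.4635, 0.2605, 0.1048]
orientation: [179.9, -0.0, -85.4]
force: [-0.4, 0.4, -2.2]
opening: 0.0116
gripper_force: 30.0
```

Request:
{"method": "send_rows", "body": {"deltas": [[[0,0,0.005],0],[[0,0,0.01],0],[[0,0,0.015],0],[[0,0,0.015],0],[[0,0,0.015],0]]}}

```text
clock: 51.98
tool_pos: [0.4641, 0.2616, 0.0939]
orientation: [-180.0, 0.0, -85.3]
force: [-0.1, -0.5, -1.5]
opening: 0.0119
gripper_force: 30.0
```

Request:
{"method": "send_rows", "body": {"deltas": [[[0,0,0],0],[[0,0,0],0],[[0,0,0],0],[[0,0,0],0],[[0,0,0],0]]}}

```text
clock: 52.4
tool_pos: [0.464, 0.2617, 0.0939]
orientation: [-180.0, 0.0, -85.3]
force: [0.3, 0.3, -0.7]
opening: 0.012
gripper_force: 30.0
```

```bash
python3 - <<'E'
from h import *
s=ctrl.snapshot("side"); a=s["color"][110:220,150:310,::-1]; cv2.imwrite("pics/c5.png",cv2.resize(a,None,fx=4.5,fy=4.5,interpolation=cv2.INTER_CUBIC))
E
```

```text
(no output)
```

View pics/c5.png

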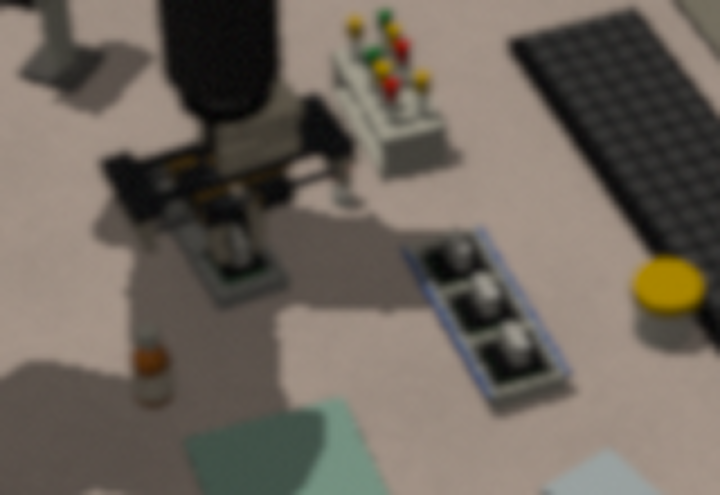

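Blank 4 is in the near tray pocket at about (237,262), inside the walls. Lower and release.

Request:
{"method": "send_rows", "body": {"deltas": [[[0,0,0.003],0],[[0,0,0.006],0],[[0,0,0.008],0],[[0,0,0.0095],0],[[0,0,0.01],0]]}}

```text
clock: 52.87
tool_pos: [0.4639, 0.2615, 0.0853]
orientation: [180.0, -0.0, -85.3]
force: [-0.9, 0.4, -1.9]
opening: 0.0118
gripper_force: 30.0
```

Request:
{"method": "send_rows", "body": {"deltas": [[[0,0,0.0005],0],[[0,0,0.001],0],[[0,0,0.0015],0],[[0,0,0.0015],0],[[0,0,0.0015],0]]}}

```text
clock: 53.28
tool_pos: [0.4638, 0.2615, 0.0852]
orientation: [180.0, -0.0, -85.3]
force: [-4.2, -1.4, 7.0]
opening: 0.0117
gripper_force: 30.0
```

Request:
{"method": "send_rows", "body": {"deltas": [[[0,0,0],0],[[0,0,0],0],[[0,0,0],0],[[0,0,0],0],[[0,0,0],0]], "gripper": 0.3}}

```text
clock: 53.7
tool_pos: [0.4641, 0.2617, 0.0844]
orientation: [-180.0, -0.0, -85.3]
force: [-0.2, -0.7, 0.3]
opening: 0.0262
gripper_force: 0.0
```

Request:
{"method": "send_rows", "body": {"deltas": [[[0,0,-0.01],0],[[0,0,-0.02],0],[[0,0,-0.04],0],[[0,0,-0.06],0],[[0,0,-0.09],0]]}}

```text
clock: 54.12
tool_pos: [0.4635, 0.2611, 0.1568]
orientation: [179.9, -0.1, -85.3]
force: [-0.3, 0.3, -0.2]
opening: 0.0261
gripper_force: 0.0
```

```bash
python3 plan.py '[[0.632,0.188,0.157,-90.4]]' '[0.464,0.262,0.157,-85.3]'
```

```text
[[0.1094, -0.2017, 0.0], 0.0567] -> [0.632 0.188 0.157] -90.4
```

Request:
{"method": "send_rows", "body": {"deltas": [[[0.022,-0.04,0],0.011],[[0.044,-0.08,0],0.022],[[0.066,-0.12,0],0.034],[[0.09,-0.165,0],0.045],[[0.1094,-0.2017,0],0.0567]], "gripper": 0.35}}

```text
clock: 54.53
tool_pos: [0.6343, 0.1865, 0.1578]
orientation: [-179.9, 0.0, -90.5]
force: [0.9, 0.8, 0.7]
opening: 0.0306
gripper_force: 0.0
```

Request:
{"method": "send_rows", "body": {"deltas": [[[0,0,0],0],[[0,0,0.015],0],[[0,0,0.03],0],[[0,0,0.05],0],[[0,0,0.05],0]]}}

```text
clock: 54.95
tool_pos: [0.6292, 0.1871, 0.1129]
orientation: [179.7, -0.1, -90.4]
force: [-0.8, -1.3, 0.3]
opening: 0.0308
gripper_force: 0.0
```

Request:
{"method": "send_rows", "body": {"deltas": [[[0,0,0],0],[[0,0,0],0],[[0,0,0],0],[[0,0,0],0],[[0,0,0],0]]}}

```text
clock: 55.37
tool_pos: [0.6321, 0.1879, 0.1173]
orientation: [-179.9, 0.0, -90.4]
force: [-0.1, 1.2, -0.7]
opening: 0.0303
gripper_force: 0.0
```

Request:
{"method": "send_rows", "body": {"deltas": [[[0,0,0.008],0],[[0,0,0.016],0],[[0,0,0.022],0],[[0,0,0.026],0],[[0,0,0.026],0]]}}

```text
clock: 55.78
tool_pos: [0.6314, 0.1872, 0.0943]
orientation: [179.9, -0.1, -90.4]
force: [0.0, 0.3, -0.2]
opening: 0.0308
gripper_force: 0.0
```

Request:
{"method": "send_rows", "body": {"deltas": [[[0,0,0],0],[[0,0,0],0],[[0,0,0],0],[[0,0,0],0],[[0,0,0],0]], "gripper": 0}}

```text
clock: 56.2
tool_pos: [0.6321, 0.1876, 0.0959]
orientation: [-180.0, 0.0, -90.4]
force: [-0.8, 0.7, 1.1]
opening: 0.0116
gripper_force: 30.0
```

Request:
{"method": "send_rows", "body": {"deltas": [[[0,0,-0.01],0],[[0,0,-0.03],0],[[0,0,-0.05],0],[[0,0,-0.065],0],[[0,0,-0.065],0]]}}

```text
clock: 56.62
tool_pos: [0.6333, 0.1882, 0.1511]
orientation: [-179.8, 0.1, -90.4]
force: [1.1, 0.1, -0.4]
opening: 0.0119
gripper_force: 30.0
```

Request:
{"method": "send_rows", "body": {"deltas": [[[0.03,0.025,0],0],[[0.06,0.05,0],0],[[0.09,0.075,0],0],[[0.12,0.1,0],0],[[0.156,0.13,0],0]]}}

```text
clock: 57.03
tool_pos: [0.5262, 0.0629, 0.1472]
orientation: [180.0, 0.0, -90.4]
force: [0.5, 0.2, -1.5]
opening: 0.0119
gripper_force: 30.0
```

Request:
{"method": "send_rows", "body": {"deltas": [[[0.035,0.029,0],0],[[0.07,0.058,0],0],[[0.105,0.087,0],0],[[0.14,0.116,0],0],[[0.156,0.13,0],0]]}}

```text
clock: 57.45
tool_pos: [0.4183, -0.0628, 0.147]
orientation: [179.9, 0.0, -90.5]
force: [-0.7, 0.2, -2.6]
opening: 0.0119
gripper_force: 30.0
```

Request:
{"method": "send_rows", "body": {"deltas": [[[0,0,0],0],[[0,0,0.01],0],[[0,0,0.025],0],[[0,0,0.04],0],[[0,0,0.045],0]]}}

```text
clock: 57.87
tool_pos: [0.4221, -0.0601, 0.1099]
orientation: [179.9, -0.0, -90.4]
force: [-0.4, -0.3, -1.9]
opening: 0.0117
gripper_force: 30.0
```

Request:
{"method": "send_rows", "body": {"deltas": [[[0,0,0],0],[[0,0,0],0],[[0,0,0],0],[[0,0,0],0],[[0,0,0],0]]}}

```text
clock: 58.28
tool_pos: [0.4225, -0.0603, 0.1121]
orientation: [-179.9, 0.0, -90.4]
force: [-0.1, 0.5, -0.8]
opening: 0.0118
gripper_force: 30.0
```

Request:
{"method": "send_rows", "body": {"deltas": [[[0,0,0.003],0],[[0,0,0.006],0],[[0,0,0.009],0],[[0,0,0.011],0],[[0,0,0.0125],0]]}}

```text
clock: 58.7
tool_pos: [0.4222, -0.0606, 0.1018]
orientation: [180.0, -0.0, -90.4]
force: [-7.3, 1.5, 26.3]
opening: 0.0118
gripper_force: 30.0
```

Request:
{"method": "send_rows", "body": {"deltas": [[[0,0,0.0005],0],[[0,0,0.001],0],[[0,0,0.0015],0],[[0,0,0.002],0],[[0,0,0.002],0]]}}

```text
clock: 59.12
tool_pos: [0.4229, -0.0606, 0.1018]
orientation: [-179.9, -0.0, -90.3]
force: [-7.1, 0.0, 26.3]
opening: 0.0116
gripper_force: 30.0
```

Request:
{"method": "send_rows", "body": {"deltas": [[[-0.006,0,0],0],[[-0.012,0,0],0],[[-0.018,0,0],0],[[-0.024,0,0],0],[[-0.03,0,0],0]]}}

```text
clock: 59.53
tool_pos: [0.4244, -0.0363, 0.1018]
orientation: [-179.8, -0.0, -90.3]
force: [-0.5, -4.3, 17.7]
opening: 0.0116
gripper_force: 30.0
```

Request:
{"method": "send_rows", "body": {"deltas": [[[-0.006,0,0],0],[[-0.012,0,0],0],[[-0.018,0,0],0],[[-0.024,0,0],0],[[-0.03,0,0],0]]}}

```text
clock: 59.95
tool_pos: [0.4245, -0.0122, 0.1018]
orientation: [-179.8, -0.0, -90.3]
force: [0.4, -5.0, 18.3]
opening: 0.0118
gripper_force: 30.0
```

Request:
{"method": "send_rows", "body": {"deltas": [[[0.006,0,0],0],[[0.012,0,0],0],[[0.018,0,0],0],[[0.024,0,0],0],[[0.03,0,0],0]]}}

```text
clock: 60.37
tool_pos: [0.4251, -0.0357, 0.1018]
orientation: [-179.7, 0.1, -90.3]
force: [1.1, 2.9, 15.0]
opening: 0.0119
gripper_force: 30.0
```

Request:
{"method": "send_rows", "body": {"deltas": [[[0.006,0,0],0],[[0.012,0,0],0],[[0.018,0,0],0],[[0.024,0,0],0],[[0.03,0,0],0]]}}

```text
clock: 60.78
tool_pos: [0.425, -0.0598, 0.1018]
orientation: [-179.7, 0.1, -90.3]
force: [0.7, 4.1, 14.8]
opening: 0.0116
gripper_force: 30.0
```

Blank 1 gives the same µ of about 0.22 as blank 4. It goes to the tray's middle pocket, then I'll retest 2 and 3 at this load.

Request:
{"method": "send_rows", "body": {"deltas": [[[0,0,-0.01],0],[[0,0,-0.025],0],[[0,0,-0.045],0],[[0,0,-0.07],0],[[0,0,-0.07],0]]}}

```text
clock: 61.2
tool_pos: [0.4236, -0.0602, 0.1592]
orientation: [-179.8, 0.0, -90.4]
force: [0.5, 0.3, -1.6]
opening: 0.0117
gripper_force: 30.0
```

```bash
python3 plan.py '[[0.461,0.3225,0.155,-85.3],[0.461,0.3225,0.095,-85.3]]'
```

```text
[[-0.1596, -0.0145, 0.0017], -0.0188] -> [0.436 0.067 0.158] -88.7
[[-0.1591, -0.0192, 0.0017], -0.0188] -> [0.449 0.195 0.156] -87.0
[[-0.1584, -0.0239, 0.0017], -0.0188] -> [0.461 0.322 0.155] -85.3
[[0.0, 0.0, 0.075], -0.0] -> [0.461 0.322 0.095] -85.3
```

Request:
{"method": "send_rows", "body": {"deltas": [[[-0.032,-0.003,0],-0.004],[[-0.064,-0.006,0],-0.008],[[-0.096,-0.009,0],-0.012],[[-0.128,-0.012,0],-0.016],[[-0.1596,-0.0145,0],-0.0188]]}}

```text
clock: 61.62
tool_pos: [0.4342, 0.0681, 0.1558]
orientation: [180.0, -0.0, -88.7]
force: [0.5, 0.3, 0.1]
opening: 0.0119
gripper_force: 30.0
```

Request:
{"method": "send_rows", "body": {"deltas": [[[-0.032,-0.004,0],-0.004],[[-0.064,-0.008,0],-0.008],[[-0.096,-0.012,0],-0.012],[[-0.128,-0.016,0],-0.016],[[-0.1591,-0.0192,0],-0.0188]]}}

```text
clock: 62.03
tool_pos: [0.4468, 0.1958, 0.1557]
orientation: [180.0, -0.0, -87.0]
force: [-0.1, -0.6, -1.4]
opening: 0.0117
gripper_force: 30.0
```

Request:
{"method": "send_rows", "body": {"deltas": [[[-0.036,-0.005,0],-0.004],[[-0.072,-0.01,0],-0.008],[[-0.108,-0.015,0],-0.012],[[-0.14,-0.02,0],-0.016],[[-0.1584,-0.0239,0],-0.0188]]}}

```text
clock: 62.45
tool_pos: [0.4596, 0.3246, 0.1555]
orientation: [180.0, -0.0, -85.2]
force: [0.5, 0.1, -1.6]
opening: 0.0119
gripper_force: 30.0
```

Request:
{"method": "send_rows", "body": {"deltas": [[[0,0,0],0],[[0,0,0.015],0],[[0,0,0.03],0],[[0,0,0.045],0],[[0,0,0.06],0]]}}

```text
clock: 62.87
tool_pos: [0.4593, 0.3212, 0.1072]
orientation: [180.0, -0.0, -85.4]
force: [-0.7, 0.1, -2.0]
opening: 0.0117
gripper_force: 30.0
```

Request:
{"method": "send_rows", "body": {"deltas": [[[0,0,0.005],0],[[0,0,0.01],0],[[0,0,0.015],0],[[0,0,0.015],0],[[0,0,0.015],0]]}}

```text
clock: 63.28
tool_pos: [0.4598, 0.3222, 0.0963]
orientation: [-180.0, 0.0, -85.3]
force: [0.6, -1.2, -1.3]
opening: 0.0118
gripper_force: 30.0
```

Request:
{"method": "send_rows", "body": {"deltas": [[[0,0,0],0],[[0,0,0],0],[[0,0,0],0],[[0,0,0],0],[[0,0,0],0]]}}

```text
clock: 63.7
tool_pos: [0.4598, 0.3223, 0.0963]
orientation: [-180.0, 0.0, -85.3]
force: [-0.6, -0.2, -1.8]
opening: 0.0116
gripper_force: 30.0
```

Request:
{"method": "send_rows", "body": {"deltas": [[[0,0,0.003],0],[[0,0,0.006],0],[[0,0,0.009],0],[[0,0,0.0115],0],[[0,0,0.0125],0]]}}

```text
clock: 64.12
tool_pos: [0.4596, 0.322, 0.0859]
orientation: [180.0, -0.0, -85.3]
force: [-4.3, -0.7, 9.7]
opening: 0.0116
gripper_force: 30.0
```

Request:
{"method": "send_rows", "body": {"deltas": [[[0,0,0.0005],0],[[0,0,0.001],0],[[0,0,0.001],0],[[0,0,0.001],0],[[0,0,0.001],0]]}}

```text
clock: 64.53
tool_pos: [0.4596, 0.322, 0.0859]
orientation: [180.0, -0.0, -85.3]
force: [-3.7, -1.5, 7.5]
opening: 0.0122
gripper_force: 30.0
```

Request:
{"method": "send_rows", "body": {"deltas": [[[0,0,0],0],[[0,0,0],0],[[0,0,0],0],[[0,0,0],0],[[0,0,0],0]], "gripper": 0.3}}

```text
clock: 64.95
tool_pos: [0.4598, 0.3223, 0.0852]
orientation: [180.0, -0.0, -85.3]
force: [-0.4, 0.1, -0.4]
opening: 0.0265
gripper_force: 0.0
```

Request:
{"method": "send_rows", "body": {"deltas": [[[0,0,-0.01],0],[[0,0,-0.02],0],[[0,0,-0.04],0],[[0,0,-0.06],0],[[0,0,-0.09],0]]}}

```text
clock: 65.37
tool_pos: [0.4592, 0.3216, 0.1576]
orientation: [179.9, -0.1, -85.4]
force: [0.4, 0.8, -0.5]
opening: 0.0266
gripper_force: 0.0
```

```bash
python3 look.py '[[0.632,0.1284],[0.631,0.0685]]'; python3 plan.py '[[0.6315,0.1284,0.157,-90.4]]' 
```

```text
[0.632, 0.1284] [0.6383 0.1322] 0.4 7.67
[0.631, 0.0685] [0.638  0.0724] -1.3 8.77
[[0.1303, -0.096, 0.004], 0.0285] -> [0.546 0.226 0.16 ] -87.8
[[0.1259, -0.1017, 0.004], 0.0285] -> [0.632 0.128 0.157] -90.4
```

Request:
{"method": "send_rows", "body": {"deltas": [[[0.026,-0.019,0],0.006],[[0.052,-0.038,0],0.012],[[0.078,-0.057,0],0.018],[[0.104,-0.076,0],0.024],[[0.1303,-0.096,0],0.0285]], "gripper": 0.35}}

```text
clock: 65.83
tool_pos: [0.5455, 0.2238, 0.1584]
orientation: [-179.9, 0.0, -87.9]
force: [0.2, 0.4, -0.9]
opening: 0.0307
gripper_force: 0.0
```

Request:
{"method": "send_rows", "body": {"deltas": [[[0.028,-0.022,0],0.006],[[0.056,-0.044,0],0.012],[[0.084,-0.066,0],0.018],[[0.11,-0.088,0],0.024],[[0.1259,-0.1017,0],0.0285]]}}

```text
clock: 66.25
tool_pos: [0.6313, 0.1249, 0.1582]
orientation: [-179.9, 0.0, -90.6]
force: [-0.1, 0.3, -0.3]
opening: 0.0309
gripper_force: 0.0
```

Request:
{"method": "send_rows", "body": {"deltas": [[[0,0,0],0],[[0,0,0.015],0],[[0,0,0.03],0],[[0,0,0.05],0],[[0,0,0.05],0]]}}

```text
clock: 66.67
tool_pos: [0.6272, 0.1268, 0.1136]
orientation: [179.7, -0.1, -90.5]
force: [-0.8, 0.4, -1.8]
opening: 0.0307
gripper_force: 0.0
```

Request:
{"method": "send_rows", "body": {"deltas": [[[0,0,0],0],[[0,0,0],0],[[0,0,0],0],[[0,0,0],0],[[0,0,0],0]]}}

```text
clock: 67.08
tool_pos: [0.63, 0.1272, 0.118]
orientation: [-179.9, 0.0, -90.5]
force: [-0.2, 0.3, -1.3]
opening: 0.0308
gripper_force: 0.0
```

Request:
{"method": "send_rows", "body": {"deltas": [[[-0.0013,-0.002,0.008],0],[[-0.0013,-0.002,0.016],0],[[-0.0013,-0.002,0.022],0],[[-0.0013,-0.002,0.0275],0],[[-0.0013,-0.002,0.0275],0]]}}

```text
clock: 67.5
tool_pos: [0.6306, 0.1275, 0.0937]
orientation: [179.9, -0.1, -90.5]
force: [-0.5, 0.1, -0.4]
opening: 0.0306
gripper_force: 0.0
```

Request:
{"method": "send_rows", "body": {"deltas": [[[0,0,0],0],[[0,0,0],0],[[0,0,0],0],[[0,0,0],0],[[0,0,0],0]], "gripper": 0}}

```text
clock: 67.92
tool_pos: [0.6315, 0.128, 0.0956]
orientation: [-180.0, 0.0, -90.5]
force: [0.6, -0.3, 0.1]
opening: 0.0117
gripper_force: 30.0
```

Request:
{"method": "send_rows", "body": {"deltas": [[[0,0,-0.01],0],[[0,0,-0.03],0],[[0,0,-0.05],0],[[0,0,-0.065],0],[[0,0,-0.065],0]]}}

```text
clock: 68.33
tool_pos: [0.6327, 0.1284, 0.1506]
orientation: [-179.7, 0.1, -90.4]
force: [0.1, 0.6, -1.6]
opening: 0.0111
gripper_force: 30.0
```

Request:
{"method": "send_rows", "body": {"deltas": [[[0.024,0.026,0],0],[[0.048,0.052,0],0],[[0.072,0.078,0],0],[[0.096,0.104,0],0],[[0.119,0.13,0],0]]}}

```text
clock: 68.75
tool_pos: [0.525, 0.0326, 0.1467]
orientation: [179.9, -0.0, -90.5]
force: [0.3, -0.2, -1.3]
opening: 0.0118
gripper_force: 30.0
```

Request:
{"method": "send_rows", "body": {"deltas": [[[0.027,0.029,0],0],[[0.054,0.058,0],0],[[0.081,0.087,0],0],[[0.108,0.116,0],0],[[0.118,0.13,0],0]]}}

```text
clock: 69.17
tool_pos: [0.418, -0.062, 0.1466]
orientation: [179.9, -0.0, -90.6]
force: [-0.9, -0.5, -2.1]
opening: 0.0117
gripper_force: 30.0
```

Request:
{"method": "send_rows", "body": {"deltas": [[[0,0,0],0],[[0,0,0.01],0],[[0,0,0.025],0],[[0,0,0.04],0],[[0,0,0.045],0]]}}

```text
clock: 69.58
tool_pos: [0.4219, -0.0595, 0.1095]
orientation: [179.9, -0.0, -90.5]
force: [-0.5, -0.3, -2.4]
opening: 0.0118
gripper_force: 30.0
```

Request:
{"method": "send_rows", "body": {"deltas": [[[0,0,0],0],[[0,0,0],0],[[0,0,0],0],[[0,0,0],0],[[0,0,0],0]]}}

```text
clock: 70.0
tool_pos: [0.4222, -0.0598, 0.1117]
orientation: [-179.9, 0.0, -90.5]
force: [-0.4, 0.0, -2.0]
opening: 0.0118
gripper_force: 30.0
```

Request:
{"method": "send_rows", "body": {"deltas": [[[0,0,0.003],0],[[0,0,0.006],0],[[0,0,0.009],0],[[0,0,0.0115],0],[[0,0,0.0125],0]]}}

```text
clock: 70.42
tool_pos: [0.4223, -0.06, 0.1015]
orientation: [-180.0, -0.0, -90.4]
force: [-1.6, 0.6, 12.3]
opening: 0.0115
gripper_force: 30.0
```

Request:
{"method": "send_rows", "body": {"deltas": [[[0,0,0.0005],0],[[0,0,0.001],0],[[0,0,0.0015],0],[[0,0,0.0015],0],[[0,0,0.0015],0]]}}

```text
clock: 70.83
tool_pos: [0.4236, -0.0598, 0.1014]
orientation: [-179.8, 0.0, -90.4]
force: [-1.7, -0.2, 13.3]
opening: 0.012
gripper_force: 30.0
```

Request:
{"method": "send_rows", "body": {"deltas": [[[-0.006,0,0],0],[[-0.012,0,0],0],[[-0.018,0,0],0],[[-0.024,0,0],0],[[-0.03,0,0],0]]}}

```text
clock: 71.25
tool_pos: [0.4239, -0.0354, 0.1014]
orientation: [-179.8, 0.0, -90.4]
force: [-0.7, -1.0, 12.4]
opening: 0.0118
gripper_force: 30.0
```

Request:
{"method": "send_rows", "body": {"deltas": [[[-0.006,0,0],0],[[-0.012,0,0],0],[[-0.018,0,0],0],[[-0.024,0,0],0],[[-0.03,0,0],0]]}}

```text
clock: 71.67
tool_pos: [0.4241, -0.0113, 0.1015]
orientation: [-179.8, 0.0, -90.4]
force: [-1.5, -2.0, 14.3]
opening: 0.0118
gripper_force: 30.0
```

Request:
{"method": "send_rows", "body": {"deltas": [[[0.006,0,0],0],[[0.012,0,0],0],[[0.018,0,0],0],[[0.024,0,0],0],[[0.03,0,0],0]]}}

```text
clock: 72.08
tool_pos: [0.4241, -0.0355, 0.1015]
orientation: [-179.8, 0.0, -90.4]
force: [0.0, 1.7, 11.8]
opening: 0.0118
gripper_force: 30.0
```

Request:
{"method": "send_rows", "body": {"deltas": [[[0.006,0,0],0],[[0.012,0,0],0],[[0.018,0,0],0],[[0.024,0,0],0],[[0.03,0,0],0]]}}

```text
clock: 72.5
tool_pos: [0.4239, -0.0597, 0.1015]
orientation: [-179.8, 0.0, -90.4]
force: [0.2, 1.5, 11.6]
opening: 0.0119
gripper_force: 30.0
```

Blank 2 reads µ ≈ 0.105, the polished figure, against about 0.23 for 1 and 4. Blank 3's reading (about 0) also matches polished. So 2 and 3 are polished, and 1 and 4 are ground. Returning 2 to the middle pocket.

Request:
{"method": "send_rows", "body": {"deltas": [[[0,0,-0.01],0],[[0,0,-0.025],0],[[0,0,-0.045],0],[[0,0,-0.065],0],[[0,0,-0.065],0]]}}

```text
clock: 72.92
tool_pos: [0.423, -0.0597, 0.1547]
orientation: [-179.8, 0.0, -90.4]
force: [1.0, -0.1, -1.4]
opening: 0.0116
gripper_force: 30.0
```

Request:
{"method": "send_rows", "body": {"deltas": [[[-0.024,-0.026,0],0],[[-0.048,-0.052,0],0],[[-0.072,-0.078,0],0],[[-0.096,-0.104,0],0],[[-0.119,-0.13,0],0]]}}

```text
clock: 73.33
tool_pos: [0.527, 0.0354, 0.1515]
orientation: [179.9, -0.0, -90.5]
force: [0.5, -0.0, -1.5]
opening: 0.0114
gripper_force: 30.0
```

Request:
{"method": "send_rows", "body": {"deltas": [[[-0.027,-0.029,0],0],[[-0.054,-0.058,0],0],[[-0.081,-0.087,0],0],[[-0.108,-0.116,0],0],[[-0.118,-0.13,0],0]]}}

```text
clock: 73.75
tool_pos: [0.6334, 0.1306, 0.1509]
orientation: [-180.0, -0.0, -90.4]
force: [0.8, -0.9, -1.1]
opening: 0.012
gripper_force: 30.0
```

Request:
{"method": "send_rows", "body": {"deltas": [[[0,0,0],0],[[0,0,0.005],0],[[0,0,0.015],0],[[0,0,0.025],0],[[0,0,0.035],0]]}}

```text
clock: 74.17
tool_pos: [0.6304, 0.1272, 0.123]
orientation: [179.9, -0.0, -90.5]
force: [0.4, 0.1, -2.2]
opening: 0.0119
gripper_force: 30.0
```

Request:
{"method": "send_rows", "body": {"deltas": [[[0,0,0.005],0],[[0,0,0.01],0],[[0,0,0.015],0],[[0,0,0.015],0],[[0,0,0.015],0]]}}

```text
clock: 74.58
tool_pos: [0.6313, 0.1278, 0.112]
orientation: [180.0, -0.0, -90.5]
force: [0.6, 0.0, -1.9]
opening: 0.0116
gripper_force: 30.0
```

Request:
{"method": "send_rows", "body": {"deltas": [[[0,0,0],0],[[0,0,0],0],[[0,0,0],0],[[0,0,0],0],[[0,0,0],0]]}}

```text
clock: 75.0
tool_pos: [0.6314, 0.1279, 0.1123]
orientation: [-180.0, 0.0, -90.5]
force: [-0.2, -0.4, -1.4]
opening: 0.0118
gripper_force: 30.0
```

Request:
{"method": "send_rows", "body": {"deltas": [[[0,0,0.005],0],[[0,0,0.01],0],[[0,0,0.015],0],[[0,0,0.018],0],[[0,0,0.019],0]]}}

```text
clock: 75.42
tool_pos: [0.631, 0.1277, 0.0959]
orientation: [179.9, -0.0, -90.5]
force: [-0.2, 1.3, -2.5]
opening: 0.0115
gripper_force: 30.0
```

Request:
{"method": "send_rows", "body": {"deltas": [[[0,0,0.0005],0],[[0,0,0.001],0],[[0,0,0.0018],0],[[0,0,0.0018],0],[[0,0,0.0018],0]]}}

```text
clock: 75.83
tool_pos: [0.6314, 0.1279, 0.0956]
orientation: [-180.0, 0.0, -90.5]
force: [0.4, 0.3, -2.5]
opening: 0.0118
gripper_force: 30.0
```

Request:
{"method": "send_rows", "body": {"deltas": [[[0,0,0],0],[[0,0,0],0],[[0,0,0],0],[[0,0,0],0],[[0,0,0],0]], "gripper": 0.3}}

```text
clock: 76.25
tool_pos: [0.6314, 0.128, 0.0956]
orientation: [-180.0, 0.0, -90.5]
force: [0.2, 0.1, 0.6]
opening: 0.0261
gripper_force: 0.0
```

Request:
{"method": "send_rows", "body": {"deltas": [[[0,0,-0.01],0],[[0,0,-0.02],0],[[0,0,-0.04],0],[[0,0,-0.06],0],[[0,0,-0.08],0]]}}

```text
clock: 76.67
tool_pos: [0.6315, 0.1279, 0.1611]
orientation: [-180.0, 0.0, -90.5]
force: [0.7, 0.8, -0.7]
opening: 0.0261
gripper_force: 0.0
```

Plenty of time remains, so I'll confirm blank 3 at the same load before covering.

Request:
{"method": "send_rows", "body": {"deltas": [[[0.02,0,0],0],[[0.04,0,0],0],[[0.06,0,0],0],[[0.0744,0,0],0],[[0.0744,0,0],0]], "gripper": 0.35}}

```text
clock: 77.08
tool_pos: [0.6301, 0.0653, 0.1588]
orientation: [179.9, -0.0, -90.6]
force: [-0.3, 0.2, -0.9]
opening: 0.0309
gripper_force: 0.0
```

Request:
{"method": "send_rows", "body": {"deltas": [[[0,0,0.015],0],[[0,0,0.03],0],[[0,0,0.045],0],[[0,0,0.06],0],[[0,0,0.065],0]]}}

```text
clock: 77.5
tool_pos: [0.6295, 0.0683, 0.1041]
orientation: [179.8, -0.1, -90.5]
force: [0.5, -0.3, 0.1]
opening: 0.0306
gripper_force: 0.0
```

Request:
{"method": "send_rows", "body": {"deltas": [[[0,0,0.004],0],[[0,0,0.008],0],[[0,0,0.012],0],[[0,0,0.016],0],[[0,0,0.016],0]]}}

```text
clock: 77.92
tool_pos: [0.6307, 0.0684, 0.0943]
orientation: [180.0, -0.0, -90.5]
force: [0.5, -1.4, 0.1]
opening: 0.0307
gripper_force: 0.0
```

Request:
{"method": "send_rows", "body": {"deltas": [[[0,0,0],0],[[0,0,0],0],[[0,0,0],0],[[0,0,0],0],[[0,0,0],0]], "gripper": 0}}

```text
clock: 78.33
tool_pos: [0.631, 0.0684, 0.095]
orientation: [-180.0, 0.0, -90.5]
force: [0.3, -0.3, 1.7]
opening: 0.0112
gripper_force: 30.0
```

Request:
{"method": "send_rows", "body": {"deltas": [[[0,0,-0.01],0],[[0,0,-0.03],0],[[0,0,-0.05],0],[[0,0,-0.07],0],[[0,0,-0.07],0]]}}

```text
clock: 78.75
tool_pos: [0.6324, 0.0688, 0.1545]
orientation: [-179.7, 0.1, -90.4]
force: [0.8, -0.4, -1.2]
opening: 0.0117
gripper_force: 30.0
```

Request:
{"method": "send_rows", "body": {"deltas": [[[0.016,0.026,0],0],[[0.032,0.052,0],0],[[0.048,0.078,0],0],[[0.064,0.104,0],0],[[0.081,0.13,0],0]]}}

```text
clock: 79.17
tool_pos: [0.5249, 0.0039, 0.1503]
orientation: [180.0, -0.0, -90.5]
force: [0.6, 0.3, -1.5]
opening: 0.0117
gripper_force: 30.0
```

Request:
{"method": "send_rows", "body": {"deltas": [[[0.018,0.029,0],0],[[0.036,0.058,0],0],[[0.054,0.087,0],0],[[0.072,0.116,0],0],[[0.081,0.13,0],0]]}}

```text
clock: 79.58
tool_pos: [0.4183, -0.0609, 0.1502]
orientation: [179.9, 0.0, -90.5]
force: [-1.1, -0.3, -2.3]
opening: 0.0116
gripper_force: 30.0
```

Request:
{"method": "send_rows", "body": {"deltas": [[[0,0,0],0],[[0,0,0.01],0],[[0,0,0.025],0],[[0,0,0.04],0],[[0,0,0.045],0]]}}

```text
clock: 80.0
tool_pos: [0.4219, -0.0592, 0.1129]
orientation: [179.9, -0.0, -90.5]
force: [0.2, -0.4, -2.4]
opening: 0.0116
gripper_force: 30.0
```

Request:
{"method": "send_rows", "body": {"deltas": [[[0,0,0],0],[[0,0,0],0],[[0,0,0],0],[[0,0,0],0],[[0,0,0],0]]}}

```text
clock: 80.42
tool_pos: [0.4222, -0.0594, 0.1151]
orientation: [-179.9, 0.0, -90.5]
force: [1.0, 0.4, -2.3]
opening: 0.0119
gripper_force: 30.0
```

Request:
{"method": "send_rows", "body": {"deltas": [[[0,0,0.004],0],[[0,0,0.008],0],[[0,0,0.012],0],[[0,0,0.015],0],[[0,0,0.0165],0]]}}

```text
clock: 80.83
tool_pos: [0.4215, -0.0596, 0.1009]
orientation: [180.0, -0.0, -90.5]
force: [0.5, -0.5, 0.0]
opening: 0.0116
gripper_force: 30.0
```

Request:
{"method": "send_rows", "body": {"deltas": [[[0,0,0.0005],0],[[0,0,0.001],0],[[0,0,0.0015],0],[[0,0,0.002],0],[[0,0,0.0025],0]]}}

```text
clock: 81.25
tool_pos: [0.4235, -0.0593, 0.1009]
orientation: [-179.8, 0.0, -90.4]
force: [-1.7, 0.8, 20.2]
opening: 0.0118
gripper_force: 30.0
```

Request:
{"method": "send_rows", "body": {"deltas": [[[-0.006,0,0],0],[[-0.012,0,0],0],[[-0.018,0,0],0],[[-0.024,0,0],0],[[-0.03,0,0],0]]}}

```text
clock: 81.67
tool_pos: [0.4238, -0.0349, 0.1009]
orientation: [-179.8, 0.0, -90.4]
force: [0.5, -1.5, 12.5]
opening: 0.0115
gripper_force: 30.0
```

Request:
{"method": "send_rows", "body": {"deltas": [[[-0.006,0,0],0],[[-0.012,0,0],0],[[-0.018,0,0],0],[[-0.024,0,0],0],[[-0.03,0,0],0]]}}

```text
clock: 82.08
tool_pos: [0.424, -0.0108, 0.1009]
orientation: [-179.8, 0.0, -90.4]
force: [0.3, -1.3, 13.4]
opening: 0.0121
gripper_force: 30.0
```

Request:
{"method": "send_rows", "body": {"deltas": [[[0.006,0,0],0],[[0.012,0,0],0],[[0.018,0,0],0],[[0.024,0,0],0],[[0.03,0,0],0]]}}

```text
clock: 82.5
tool_pos: [0.4241, -0.035, 0.1009]
orientation: [-179.8, 0.1, -90.4]
force: [0.0, 2.0, 12.6]
opening: 0.0115
gripper_force: 30.0
```

Request:
{"method": "send_rows", "body": {"deltas": [[[0.006,0,0],0],[[0.012,0,0],0],[[0.018,0,0],0],[[0.024,0,0],0],[[0.03,0,0],0]]}}

```text
clock: 82.92
tool_pos: [0.4238, -0.0592, 0.1009]
orientation: [-179.8, 0.0, -90.4]
force: [-0.3, 0.4, 12.9]
opening: 0.0115
gripper_force: 30.0
```

Blank 3 reads µ ≈ 0.09, so it's polished. Returning it to its pocket.

Request:
{"method": "send_rows", "body": {"deltas": [[[0,0,-0.01],0],[[0,0,-0.025],0],[[0,0,-0.045],0],[[0,0,-0.065],0],[[0,0,-0.065],0]]}}

```text
clock: 83.33
tool_pos: [0.4231, -0.0591, 0.1541]
orientation: [-179.8, 0.1, -90.4]
force: [0.1, 0.5, -0.9]
opening: 0.0116
gripper_force: 30.0
```

Request:
{"method": "send_rows", "body": {"deltas": [[[-0.016,-0.026,0],0],[[-0.032,-0.052,0],0],[[-0.048,-0.078,0],0],[[-0.064,-0.104,0],0],[[-0.081,-0.13,0],0]]}}

```text
clock: 83.75
tool_pos: [0.5267, 0.005, 0.1508]
orientation: [179.9, -0.0, -90.5]
force: [0.6, 0.1, -1.2]
opening: 0.0118
gripper_force: 30.0
```

Request:
{"method": "send_rows", "body": {"deltas": [[[-0.018,-0.029,0],0],[[-0.036,-0.058,0],0],[[-0.054,-0.087,0],0],[[-0.072,-0.116,0],0],[[-0.081,-0.13,0],0]]}}

```text
clock: 84.17
tool_pos: [0.6329, 0.07, 0.1504]
orientation: [180.0, -0.0, -90.4]
force: [0.6, 0.2, -0.9]
opening: 0.012
gripper_force: 30.0
```

Request:
{"method": "send_rows", "body": {"deltas": [[[0,0,0],0],[[0,0,0.005],0],[[0,0,0.015],0],[[0,0,0.025],0],[[0,0,0.035],0]]}}

```text
clock: 84.58
tool_pos: [0.6299, 0.0679, 0.1224]
orientation: [179.9, -0.0, -90.5]
force: [0.4, -0.1, -1.4]
opening: 0.0119
gripper_force: 30.0
```

Request:
{"method": "send_rows", "body": {"deltas": [[[0,0,0.005],0],[[0,0,0.01],0],[[0,0,0.015],0],[[0,0,0.015],0],[[0,0,0.015],0]]}}

```text
clock: 85.0
tool_pos: [0.6308, 0.0684, 0.1114]
orientation: [180.0, -0.0, -90.5]
force: [-0.6, -0.9, -0.9]
opening: 0.012
gripper_force: 30.0
```

Request:
{"method": "send_rows", "body": {"deltas": [[[0,0,0],0],[[0,0,0],0],[[0,0,0],0],[[0,0,0],0],[[0,0,0],0]]}}

```text
clock: 85.42
tool_pos: [0.6309, 0.0684, 0.1116]
orientation: [-180.0, 0.0, -90.5]
force: [-0.8, -0.1, -2.0]
opening: 0.0115
gripper_force: 30.0
```

Request:
{"method": "send_rows", "body": {"deltas": [[[0,0,0.005],0],[[0,0,0.01],0],[[0,0,0.015],0],[[0,0,0.018],0],[[0,0,0.0195],0]]}}

```text
clock: 85.83
tool_pos: [0.6305, 0.0683, 0.095]
orientation: [179.9, -0.0, -90.5]
force: [-0.8, 0.6, 4.0]
opening: 0.0111
gripper_force: 30.0
```

Request:
{"method": "send_rows", "body": {"deltas": [[[0,0,0.0005],0],[[0,0,0.001],0],[[0,0,0.0015],0],[[0,0,0.0015],0],[[0,0,0.0015],0]]}}

```text
clock: 86.25
tool_pos: [0.6311, 0.0684, 0.095]
orientation: [-180.0, 0.0, -90.5]
force: [0.2, -0.1, 1.3]
opening: 0.0117
gripper_force: 30.0
```

Request:
{"method": "send_rows", "body": {"deltas": [[[0,0,0],0],[[0,0,0],0],[[0,0,0],0],[[0,0,0],0],[[0,0,0],0]], "gripper": 0.3}}

```text
clock: 86.67
tool_pos: [0.6309, 0.0684, 0.0946]
orientation: [-180.0, 0.0, -90.5]
force: [1.3, 0.4, -0.4]
opening: 0.0261
gripper_force: 0.0
```

Request:
{"method": "send_rows", "body": {"deltas": [[[0,0,-0.01],0],[[0,0,-0.03],0],[[0,0,-0.06],0],[[0,0,-0.09],0],[[0,0,-0.12],0]]}}

```text
clock: 87.08
tool_pos: [0.6307, 0.0683, 0.1922]
orientation: [180.0, -0.0, -90.5]
force: [-0.1, -0.5, 0.3]
opening: 0.0261
gripper_force: 0.0
```

Request:
{"method": "send_rows", "body": {"deltas": [[[-0.04,0.03,0],0],[[-0.08,0.06,0],0],[[-0.12,0.09,0],0],[[-0.16,0.12,0],0],[[-0.2,0.15,0],0]], "gripper": 0.5}}

```text
clock: 87.5
tool_pos: [0.511, 0.2305, 0.1915]
orientation: [-180.0, 0.0, -90.5]
force: [1.6, 0.4, 0.0]
opening: 0.0433
gripper_force: 0.0
```

```bash
python3 - <<'E'
from h import *
t=ctrl.snapshot("top"); sd=ctrl.snapshot("side"); save(t,"top3"); save(sd,"side3")
# handle: saturated blue, triangulated; roof: pale blue
out={}
for n,s,c in(("t",t,(.64,-.16)),("s",sd,(.64,-.16))):
    h=cv2.cvtColor(s["color"],cv2.COLOR_RGB2HSV); m=(h[...,0]>100)&(h[...,0]<130)&(h[...,1]>150)
    u,v=proj(s,(*c,.06)); k,l,st,ce=cv2.connectedComponentsWithStats(m.astype(np.uint8))
    for i in range(1,k):
        if st[i,4]>8 and np.hypot(*(ce[i]-[u,v]))<40: print(n,ce[i].round(1),st[i,4],ray(s,*ce[i],.06).round(4))
a=t["color"][130:245,160:345,::-1]; b=sd["color"][120:300,180:360,::-1]
A=cv2.resize(a,None,fx=4.3,fy=4.3,interpolation=cv2.INTER_CUBIC); cv2.imwrite("pics/c6.png",A)
B=cv2.resize(b,None,fx=3.3,fy=3.3,interpolation=cv2.INTER_CUBIC); cv2.imwrite("pics/c7.png",B)
E
```

```text
t [298.  139.1] 1674 [ 0.7845 -0.1893  0.06  ]
t [294.4 171. ] 47 [ 0.6469 -0.1699  0.06  ]
t [295.2 182. ] 9 [ 0.6002 -0.1719  0.06  ]
s [298.2 229.3] 70 [ 0.6434 -0.1691  0.06  ]
s [288.9 243. ] 28 [ 0.5911 -0.2082  0.06  ]
```

View pics/c6.png

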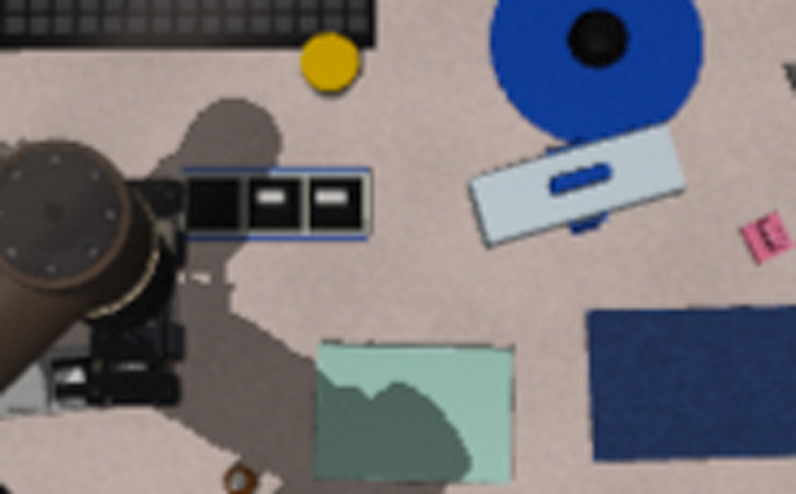

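The crop shows the cover roof with corners at about (470,183), (663,124), (686,190) and (490,246), and its handle at (580,179). Blanks sit in the middle and −y case pockets, and the +y pocket is empty.

```bash
python3 - <<'E'
from h import *
t=ctrl.snapshot("top"); sd=ctrl.snapshot("side")
c=[ray(t,160+a/4.3-.5+.1,130+b/4.3-.5,.047) for a,b in((470,183),(663,124),(686,190),(490,246))]
c=np.array(c)[:,:2]; print(c.round(4),c.mean(0).round(4)); 
for i,j in((0,1),(3,2)): d=c[i]-c[j]; print("len",np.hypot(*d).round(4),"yaw",np.degrees(np.arctan2(-d[0],d[1])).round(1))
for n,s in(("t",t),("s",sd)):
    h=cv2.cvtColor(s["color"],cv2.COLOR_RGB2HSV); m=((h[...,0]>95)&(h[...,0]<125)&(h[...,1]>20)&(h[...,1]<120)&(h[...,2]>120)).astype(np.uint8)
    u,v=proj(s,(.645,-.17,.047)); m=cv2.morphologyEx(m,cv2.MORPH_CLOSE,np.ones((9,9)));k,l,st,ce=cv2.connectedComponentsWithStats(m)
    i=max(range(1,k),key=lambda i:st[i,4]*(np.hypot(*(ce[i]-[u,v]))<15)); 
    cn=max(cv2.findContours((l==i).astype(np.uint8),0,1)[0],key=len)[:,0]; w=np.array([ray(s,a,b,.047)[:2] for a,b in cn])
    (x,y),(p,q),an=cv2.minAreaRect((w*1000).astype(np.float32)); print(n,st[i,4],x,y,p,q,an)
    # handle axis
    mh=((h[...,0]>100)&(h[...,0]<130)&(h[...,1]>150)); k,l,st,ce=cv2.connectedComponentsWithStats(mh.astype(np.uint8)); u,v=proj(s,(.645,-.169,.068))
    i=min(range(1,k),key=lambda i:np.hypot(*(ce[i]-[u,v]))); w=np.array([ray(s,a,b,.068)[:2] for b,a in zip(*np.nonzero(l==i))]); 
    e=np.linalg.eigh(np.cov(w.T))[1][:,1]; print("handle",w.mean(0),np.degrees(np.arctan2(-e[0],e[1])))
# case flange lines (blue) in the top view
for s,n in((t,"t"),(sd,"s")):
    h=cv2.cvtColor(s["color"],cv2.COLOR_RGB2HSV); m=(h[...,0]>105)&(h[...,0]<130)&(h[...,1]>70)
    w=np.array([ray(s,a,b,.026)[:2] for b,a in zip(*np.nonzero(m))]); 
    for x0 in(.595,.668):
        k=(abs(w[:,0]-x0)<.012)&(w[:,1]>.03)&(w[:,1]<.22); 
        if k.sum()>5: print(n,"flange",k.sum(),w[k].mean(0).round(4),np.polyfit(w[k][:,1],w[k][:,0],1).round(4),w[k][:,1].min().round(4),w[k][:,1].max().round(4))
E
```

```text
[[ 0.6459 -0.0644]
 [ 0.704  -0.2553]
 [ 0.6375 -0.2753]
 [ 0.5834 -0.0827]] [ 0.6427 -0.1694]
len 0.1996 yaw 16.9
len 0.2001 yaw 15.7
t 853 654.7604370117188 -169.22979736328125 120.31367492675781 210.50863647460938 5.372485160827637
handle [ 0.64512241 -0.16882771] 16.489457528686653
s 1 651.1157836914062 85.22105407714844 0.0 0.0 0.0
handle [ 0.6397328  -0.17472321] 12.493158276651094
t flange 43 [0.5961 0.1289] [0.0073 0.5951] 0.0404 0.2172
t flange 43 [0.6652 0.1249] [0.0064 0.6644] 0.0358 0.2139
```

```bash
python3 plan.py '[[0.644,-0.169,0.19,-73.6],[0.644,-0.169,0.1174,-73.6]]' '[0.5105,0.2287,0.192,-90.5]'; python3 plan.py '[[0.6305,0.128,0.2,-90.4]]' '[0.644,-0.169,0.2,-73.6]'
```

```text
[[0.1652, -0.0571, 0.0008], -0.0626] -> [0.555 0.096 0.191] -84.9
[[0.17, -0.0406, 0.0008], -0.0626] -> [ 0.6   -0.036  0.191] -79.2
[[0.1732, -0.0237, 0.0008], -0.0626] -> [ 0.644 -0.169  0.19 ] -73.6
[[0.0, 0.0, 0.0908], -0.0] -> [ 0.644 -0.169  0.117] -73.6
[[-0.1805, -0.0443, 0.0], 0.0933] -> [ 0.637 -0.02   0.2  ] -82.0
[[-0.185, -0.0175, 0.0], 0.0933] -> [0.63  0.128 0.2  ] -90.4
```

Request:
{"method": "send_rows", "body": {"deltas": [[[0.033,-0.011,0],-0.012],[[0.066,-0.022,0],-0.024],[[0.1,-0.034,0],-0.036],[[0.133,-0.046,0],-0.05],[[0.1652,-0.0571,0],-0.0626]], "gripper": 0.5}}

```text
clock: 88.12
tool_pos: [0.5576, 0.0942, 0.1909]
orientation: [-180.0, -0.0, -84.9]
force: [0.5, 0.1, 0.2]
opening: 0.0435
gripper_force: 0.0
```

Request:
{"method": "send_rows", "body": {"deltas": [[[0.034,-0.008,0],-0.012],[[0.068,-0.016,0],-0.024],[[0.102,-0.024,0],-0.036],[[0.136,-0.032,0],-0.05],[[0.17,-0.0406,0],-0.0626]]}}

```text
clock: 88.53
tool_pos: [0.6017, -0.0387, 0.1908]
orientation: [180.0, -0.0, -79.2]
force: [0.3, 0.5, 0.4]
opening: 0.0438
gripper_force: 0.0
```

Request:
{"method": "send_rows", "body": {"deltas": [[[0.036,-0.005,0],-0.013],[[0.072,-0.01,0],-0.026],[[0.108,-0.015,0],-0.04],[[0.15,-0.02,0],-0.055],[[0.1732,-0.0237,0],-0.0626]]}}

```text
clock: 88.95
tool_pos: [0.6462, -0.1729, 0.1906]
orientation: [180.0, -0.0, -73.7]
force: [1.0, 0.9, 0.3]
opening: 0.0438
gripper_force: 0.0
```

Request:
{"method": "send_rows", "body": {"deltas": [[[0,0,0],0],[[0,0,0.015],0],[[0,0,0.03],0],[[0,0,0.04],0],[[0,0,0.04],0]]}}

```text
clock: 89.37
tool_pos: [0.6442, -0.1677, 0.1556]
orientation: [179.8, 0.1, -73.6]
force: [-0.2, 2.5, -0.1]
opening: 0.0438
gripper_force: 0.0
```

Request:
{"method": "send_rows", "body": {"deltas": [[[0,0,0],0],[[0,0,0],0],[[0,0,0],0],[[0,0,0],0],[[0,0,0],0]]}}

```text
clock: 89.78
tool_pos: [0.6462, -0.168, 0.1592]
orientation: [-180.0, -0.0, -73.5]
force: [0.7, 1.0, -0.3]
opening: 0.0439
gripper_force: 0.0
```

```bash
python3 - <<'E'
from h import *
sd=ctrl.snapshot("side"); o=ctrl.get_obs(); print(o["tool_pos"],o["orientation"][2])
cv2.imwrite("pics/c8.png",cv2.resize(sd["color"][150:290,230:370,::-1],None,fx=4.2,fy=4.2,interpolation=cv2.INTER_CUBIC))
E
python3 plan.py '[[0.644,-0.169,0.1174,-73.6]]'
```

```text
[ 0.64612197 -0.16808238  0.15912783] -73.55394736675258
[[0.0003, 0.0029, 0.0522], 0.0005] -> [ 0.644 -0.169  0.117] -73.6
```

View pics/c8.png

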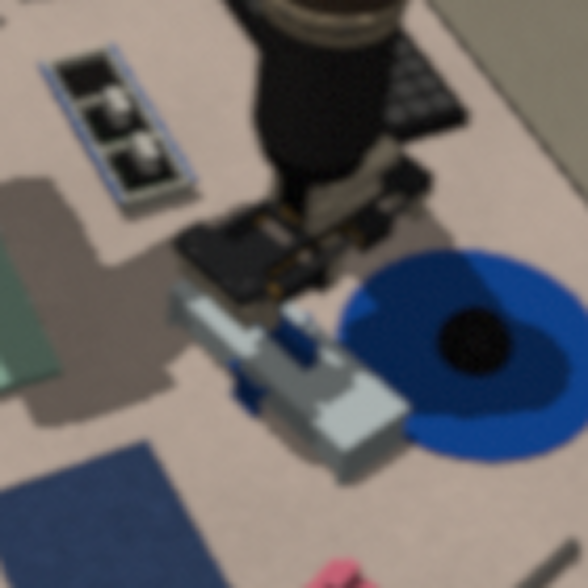

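The fingers are at the handle, about (290,325), aligned with the bar. Descend and grip.

Request:
{"method": "send_rows", "body": {"deltas": [[[0,0.0015,0.013],0],[[0,0.0025,0.026],0],[[0,0.0025,0.039],0],[[0,0.0025,0.049],0],[[0,0.0025,0.051],0]]}}

```text
clock: 90.25
tool_pos: [0.6427, -0.1688, 0.115]
orientation: [179.8, 0.1, -73.6]
force: [0.8, -0.4, 0.3]
opening: 0.0441
gripper_force: 0.0
```

Request:
{"method": "send_rows", "body": {"deltas": [[[0,0,0],0],[[0,0,0],0],[[0,0,0],0],[[0,0,0],0],[[0,0,0],0]]}}

```text
clock: 90.67
tool_pos: [0.6443, -0.1688, 0.1184]
orientation: [-179.9, -0.0, -73.6]
force: [-0.6, 0.4, 0.8]
opening: 0.0441
gripper_force: 0.0
```

Request:
{"method": "send_rows", "body": {"deltas": [[[0,0,0],0],[[0,0,0],0],[[0,0,0],0],[[0,0,0],0],[[0,0,0],0]], "gripper": 0}}

```text
clock: 91.08
tool_pos: [0.644, -0.1688, 0.1179]
orientation: [180.0, -0.0, -73.6]
force: [-2.3, -0.4, 2.1]
opening: 0.016
gripper_force: 0.9
```

Request:
{"method": "send_rows", "body": {"deltas": [[[0,0,0],0],[[0,0,0],0],[[0,0,0],0],[[0,0,0],0],[[0,0,0],0]]}}

```text
clock: 91.5
tool_pos: [0.6439, -0.1688, 0.1178]
orientation: [180.0, 0.0, -73.6]
force: [-1.3, 0.1, 0.0]
opening: 0.014
gripper_force: 30.0
```

Request:
{"method": "send_rows", "body": {"deltas": [[[0,0,-0.01],0],[[0,0,-0.03],0],[[0,0,-0.055],0],[[0,0,-0.08],0],[[0,0,-0.103],0]]}}

```text
clock: 91.92
tool_pos: [0.6441, -0.1688, 0.2018]
orientation: [-180.0, -0.0, -73.6]
force: [0.8, -0.0, -0.9]
opening: 0.0139
gripper_force: 30.0
```

Request:
{"method": "send_rows", "body": {"deltas": [[[-0.036,-0.009,0],0.018],[[-0.072,-0.018,0],0.036],[[-0.108,-0.027,0],0.054],[[-0.144,-0.036,0],0.074],[[-0.1805,-0.0443,0],0.0933]]}}

```text
clock: 92.33
tool_pos: [0.6371, -0.019, 0.2009]
orientation: [-180.0, 0.0, -82.1]
force: [-0.5, -0.0, -1.5]
opening: 0.0137
gripper_force: 30.0
```

Request:
{"method": "send_rows", "body": {"deltas": [[[-0.04,-0.004,0],0.02],[[-0.08,-0.008,0],0.04],[[-0.12,-0.012,0],0.06],[[-0.16,-0.016,0],0.08],[[-0.185,-0.0175,0],0.0933]]}}

```text
clock: 92.75
tool_pos: [0.6303, 0.1312, 0.2009]
orientation: [-179.9, 0.0, -90.4]
force: [0.9, 0.4, -1.7]
opening: 0.014
gripper_force: 30.0
```

Request:
{"method": "send_rows", "body": {"deltas": [[[0,0,0],0],[[0,0,0],0],[[0,0,0],0],[[0,0,0],0],[[0,0,0],0]]}}

```text
clock: 93.17
tool_pos: [0.6304, 0.1272, 0.2004]
orientation: [180.0, -0.0, -90.4]
force: [0.5, 0.2, -2.3]
opening: 0.0137
gripper_force: 30.0
```

```bash
python3 - <<'E'
from h import *
sd=ctrl.snapshot("side"); t=ctrl.snapshot("top"); o=ctrl.get_obs(); print(o["tool_pos"],o["orientation"],o["force"],o["opening"])
a=cv2.resize(sd["color"][100:220,190:330,::-1],None,fx=4,fy=4,interpolation=cv2.INTER_CUBIC);cv2.imwrite("pics/c9.png",a)
E
python3 plan.py '[[0.6305,0.128,0.16,-90.4]]'
```

```text
[0.63042735 0.12730241 0.20033813] [-1.79999313e+02 -1.75591226e-03 -9.04271917e+01] [ 0.03431291  0.21644271 -0.78426082] 0.013613324493070041
[[-0.0009, -0.0001, 0.0504], -0.0003] -> [0.63  0.128 0.16 ] -90.4
```

View pics/c9.png

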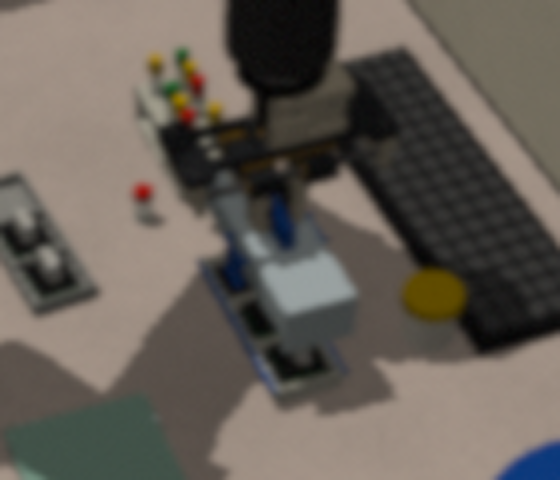

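The cover hangs level over the case (case −y end at about (310,370)), and the tray holds two blanks. Lower to just above entry and check.

Request:
{"method": "send_rows", "body": {"deltas": [[[0,0,0.01],0],[[0,0,0.025],0],[[0,0,0.04],0],[[0,0,0.055],0],[[0,0,0.06],0]]}}

```text
clock: 93.68
tool_pos: [0.629, 0.1277, 0.1488]
orientation: [179.8, -0.1, -90.4]
force: [-0.3, -0.1, -2.8]
opening: 0.0135
gripper_force: 30.0
```

Request:
{"method": "send_rows", "body": {"deltas": [[[0,0,0],0],[[0,0,0],0],[[0,0,0],0],[[0,0,0],0],[[0,0,0],0]]}}

```text
clock: 94.1
tool_pos: [0.6307, 0.1284, 0.1529]
orientation: [-179.9, 0.0, -90.4]
force: [-1.0, -0.7, -1.9]
opening: 0.0137
gripper_force: 30.0
```

```bash
python3 - <<'E'
from h import *
sd=ctrl.snapshot("side"); o=ctrl.get_obs(); p=o["tool_pos"]; print(p,o["orientation"],o["force"])
u0,v0,k=215,120,6; im=cv2.resize(sd["color"][120:215,215:335,::-1],None,fx=k,fy=k,interpolation=cv2.INTER_CUBIC)
def rect(c,d,z,yaw,col):
    q=np.array([proj(sd,a) for a in np.array(box((*c,yaw),(d[0],d[1],0),z))[[0,2,6,4]]]); cv2.polylines(im,[((q-[u0,v0]+.5)*k).astype(np.int32)],True,col,1)
rect((.6305,.128),(.064,.184),.026,-.007,(0,0,255)); rect(p[:2],(.07,.202),p[2]-.1018+.031,-.007,(0,255,0)); rect(p[:2],(.07,.202),p[2]-.1018-.016,-.007,(0,255,255))
cv2.imwrite("pics/c10.png",im)
E
```

```text
[0.63057996 0.12837724 0.15285552] [-1.79945730e+02  2.78993539e-02 -9.03563444e+01] [ 0.80909683  0.06364385 -0.90334828]
```

View pics/c10.png

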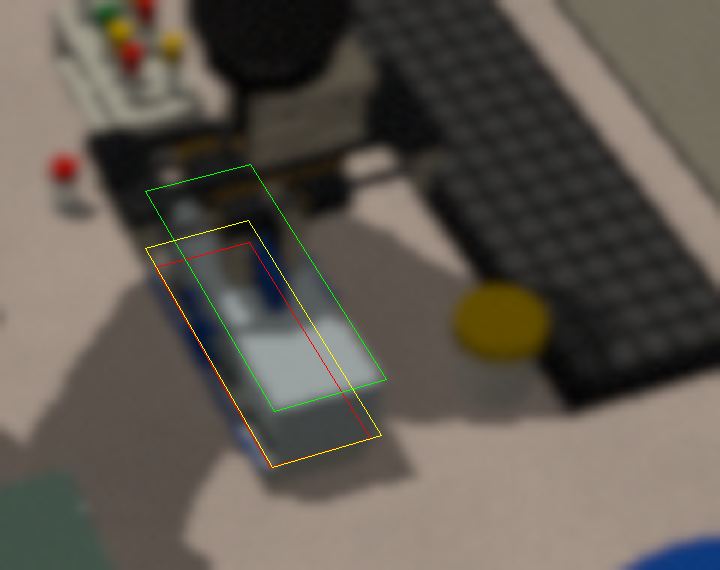

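The roof and skirt match the predicted outlines within about 1 px, and the cover is centred over the case. Descending slowly.

Request:
{"method": "send_rows", "body": {"deltas": [[[0,0,0.002],0],[[0,0,0.004],0],[[0,0,0.006],0],[[0,0,0.008],0],[[0,0,0.01],0]]}}

```text
clock: 94.57
tool_pos: [0.6303, 0.1282, 0.144]
orientation: [180.0, -0.0, -90.4]
force: [-0.1, -0.5, -2.2]
opening: 0.0137
gripper_force: 30.0
```

Request:
{"method": "send_rows", "body": {"deltas": [[[0,0,0.001],0],[[0,0,0.002],0],[[0,0,0.003],0],[[0,0,0.004],0],[[0,0,0.005],0]]}}

```text
clock: 94.98
tool_pos: [0.6304, 0.1282, 0.1402]
orientation: [-180.0, 0.0, -90.4]
force: [-0.6, -0.9, -2.5]
opening: 0.0137
gripper_force: 30.0
```

Request:
{"method": "send_rows", "body": {"deltas": [[[0,0,0],0],[[0,0,0],0],[[0,0,0],0],[[0,0,0],0],[[0,0,0],0]]}}

```text
clock: 95.4
tool_pos: [0.6304, 0.1282, 0.1403]
orientation: [-180.0, 0.0, -90.4]
force: [-0.2, 0.7, -1.5]
opening: 0.0135
gripper_force: 30.0
```

Skirts passed the rim freely (no force). Now the clips.

Request:
{"method": "send_rows", "body": {"deltas": [[[0,0,0.001],0],[[0,0,0.002],0],[[0,0,0.003],0],[[0,0,0.004],0],[[0,0,0.005],0]]}}

```text
clock: 95.82
tool_pos: [0.6303, 0.1282, 0.1365]
orientation: [-180.0, -0.0, -90.4]
force: [-1.7, 0.6, 4.1]
opening: 0.0138
gripper_force: 30.0
```

Request:
{"method": "send_rows", "body": {"deltas": [[[0,0,0.001],0],[[0,0,0.002],0],[[0,0,0.003],0],[[0,0,0.004],0],[[0,0,0.005],0]]}}

```text
clock: 96.23
tool_pos: [0.6311, 0.1284, 0.1337]
orientation: [-179.9, 0.0, -90.3]
force: [-2.1, 0.6, 1.1]
opening: 0.0139
gripper_force: 30.0
```

Request:
{"method": "send_rows", "body": {"deltas": [[[0,0,0.001],0],[[0,0,0.002],0],[[0,0,0.003],0],[[0,0,0.004],0],[[0,0,0.004],0]]}}

```text
clock: 96.65
tool_pos: [0.6302, 0.1282, 0.1283]
orientation: [180.0, -0.0, -90.4]
force: [-0.9, 1.3, -2.6]
opening: 0.0138
gripper_force: 30.0
```

Request:
{"method": "send_rows", "body": {"deltas": [[[0,0,0.001],0],[[0,0,0.002],0],[[0,0,0.003],0],[[0,0,0.003],0],[[0,0,0.003],0]]}}

```text
clock: 97.07
tool_pos: [0.6306, 0.1282, 0.1277]
orientation: [-179.9, 0.0, -90.3]
force: [-4.1, -0.9, 6.1]
opening: 0.0137
gripper_force: 30.0
```

Request:
{"method": "send_rows", "body": {"deltas": [[[0,0,0.0005],0],[[0,0,0.001],0],[[0,0,0.0015],0],[[0,0,0.002],0],[[0,0,0.002],0]]}}

```text
clock: 97.48
tool_pos: [0.6308, 0.1282, 0.1276]
orientation: [-179.9, 0.0, -90.3]
force: [-8.2, -1.2, 15.6]
opening: 0.0142
gripper_force: 30.0
```

Request:
{"method": "send_rows", "body": {"deltas": [[[0,0,-0.001],0],[[0,0,-0.002],0],[[0,0,-0.003],0],[[0,0,-0.004],0],[[0,0,-0.0042],0]]}}

```text
clock: 97.9
tool_pos: [0.6302, 0.1282, 0.1281]
orientation: [180.0, -0.0, -90.4]
force: [-0.6, 0.9, -1.3]
opening: 0.0139
gripper_force: 30.0
```

Request:
{"method": "send_rows", "body": {"deltas": [[[0,0,0],0],[[0,0,0],0],[[0,0,0],0],[[0,0,0],0],[[0,0,0],0]]}}

```text
clock: 98.32
tool_pos: [0.6303, 0.1282, 0.1282]
orientation: [180.0, -0.0, -90.4]
force: [-0.4, -0.1, -2.2]
opening: 0.0136
gripper_force: 30.0
```

Seated at TCP z ≈ 0.1277, which is the home height. Release, lift and retreat to look.

Request:
{"method": "send_rows", "body": {"deltas": [[[0,0,0],0],[[0,0,0],0],[[0,0,0],0],[[0,0,0],0],[[0,0,0],0]], "gripper": 0.5}}

```text
clock: 98.73
tool_pos: [0.6306, 0.1283, 0.1286]
orientation: [-180.0, 0.0, -90.4]
force: [0.4, 0.3, 0.2]
opening: 0.0405
gripper_force: 0.0
```

Request:
{"method": "send_rows", "body": {"deltas": [[[0,0,-0.01],0],[[0,0,-0.03],0],[[0,0,-0.06],0],[[0,0,-0.09],0],[[0,0,-0.12],0]]}}

```text
clock: 99.15
tool_pos: [0.6303, 0.1281, 0.2261]
orientation: [-180.0, -0.0, -90.4]
force: [-0.1, 0.7, -0.1]
opening: 0.044
gripper_force: 0.0
```

Request:
{"method": "send_rows", "body": {"deltas": [[[0.04,0.02,0],0],[[0.08,0.04,0],0],[[0.12,0.06,0],0],[[0.16,0.08,0],0],[[0.2,0.1,0],0]]}}

```text
clock: 99.57
tool_pos: [0.5484, -0.0325, 0.2253]
orientation: [-179.9, 0.0, -90.3]
force: [0.1, -0.4, -0.0]
opening: 0.0437
gripper_force: 0.0
```

Request:
{"method": "send_rows", "body": {"deltas": [[[0.04,0.02,0],0],[[0.08,0.04,0],0],[[0.12,0.06,0],0],[[0.16,0.06,0],0],[[0.2,0.06,0],0]]}}

```text
clock: 99.98
tool_pos: [0.4994, -0.1924, 0.2258]
orientation: [-179.9, -0.0, -90.3]
force: [1.9, -0.3, 0.3]
opening: 0.0441
gripper_force: 0.0
```

```bash
python3 - <<'E'
from h import *
sd=ctrl.snapshot("side"); t=ctrl.snapshot("top"); o=ctrl.get_obs(); print(o["tool_pos"],o["force"],o["clock"])
u0,v0,k=180,110,5; A=cv2.resize(sd["color"][110:215,180:330,::-1],None,fx=k,fy=k,interpolation=cv2.INTER_CUBIC)
def rect(c,d,z,yaw,col):
    q=np.array([proj(sd,a) for a in np.array(box((*c,yaw),(d[0],d[1],0),z))[[0,2,6,4]]]); cv2.polylines(A,[((q-[u0,v0]+.5)*k).astype(np.int32)],True,col,1)
rect((.6305,.128),(.07,.202),.057,-.007,(0,0,255))
cv2.imwrite("pics/c11.png",A); cv2.imwrite("pics/c12.png",cv2.resize(t["color"][140:240,150:310,::-1],None,fx=5,fy=5,interpolation=cv2.INTER_CUBIC))
E
```

```text
[ 0.49992987 -0.19434219  0.2252606 ] [-0.41999434  0.16498634 -0.09963135] 100.0833
```

View pics/c11.png

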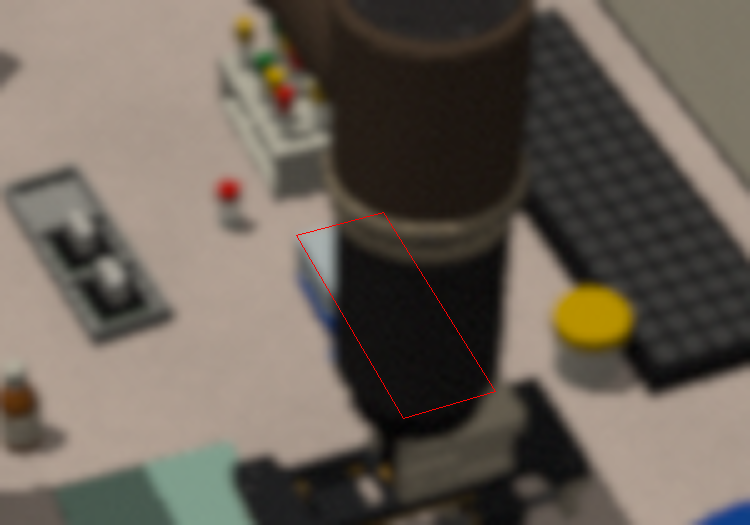

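View pics/c12.png

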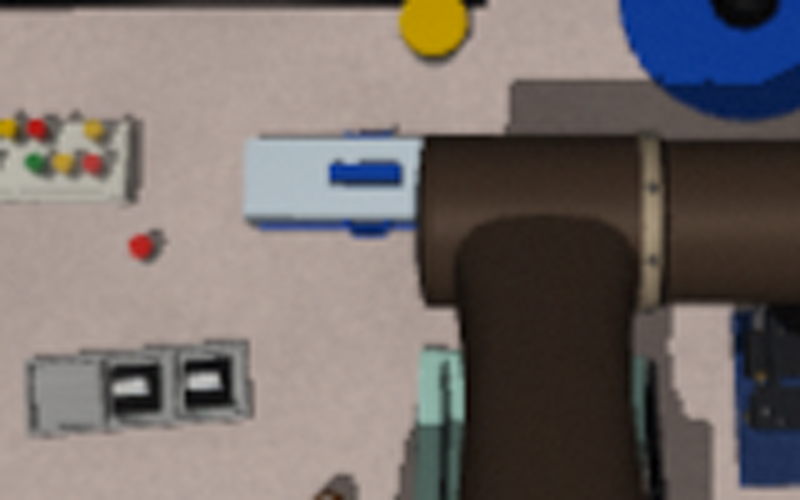

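The side crop shows the visible roof edge at (297,236) matching the home-height outline. The top crop shows the cover square on the case with its handle at (365,173), and both tray blanks flat at (133,385) and (208,380). Handing in.

```bash
python3 -c "
from plant import ctrl
print(ctrl.close_job())"
```

```text
the job is handed in; nothing more can be done
None
```

Job handed in at about 100 s with no verdict returned: blanks 2 and 3 (µ ≈ 0.1, polished) are in the case and blanks 1 and 4 (µ ≈ 0.23) are in the tray as ground, though that is well below the stated 0.8; the cover is at home height, and I judged the clips snapped from the press force and the hard stop because I could not read the clip joints.

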